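# Change over the cam-lift coding press

### The arm

A 6-joint arm with a two-finger parallel gripper is mounted at the origin on a cart in front of the work surface, level with it; the furniture and walls round the work are solid. World frame = base frame: x ahead of the robot, y to its left, z up, the work surface at z = 0. Lengths are in m, angles in degrees, forces in N, time in s.
With the tool pointing down it reaches from about 0.25 to 0.775 m from the base axis. Payload 8.9 kg.
Tool frame: the origin (TCP) lies on the front face of the gripper's body, between the roots of the fingers; the fingertips stand 73 mm ahead of it and the grasp point (between the pads) lies 54 mm ahead of it; z points along the fingers, y is the direction in which the jaws open and shut (so a half turn about z gives the same grasp; the last joint's range is limited). The gripper opens to 85 mm and grips with 20 to 120 N. Pads are 22 mm wide; open, the fingers measure 114 mm over their backs; the gripper's body (76 mm by 85 mm) begins 54 mm behind the grasp point. The pads swing forward as they close: fully open they stand 13 mm farther back than shut.
Start: joints at [58.596, 16.656, -8.789, 64.555, 0, 82.019], TCP at [0.209, 0.482, 0.304] pointing down, gripper open.
Joint ranges: [-144.48, 144.48], [-52.06, 99.96], [-74.48, 78.29], [-112.23, 115.85], [-86.99, 84.42], [-180, 180]. Speed limits (degrees/s): [127.2, 127.2, 159.86, 180, 180, 180].

### API

Orientations are given as [roll, pitch, yaw] about the fixed x, y, z axes, in that order (R = Rz(yaw) Ry(pitch) Rx(roll)).
In Python, from rig import env gives the robot as it stands.
- The arm moves only by the tool move_arm, never from a script. Its argument "deltas" is a list of rows, each an object of numbers: "x", "y", "z": the shift along the world's x, y, z in mm; "twist": the turn about the world's z in rad; "fingers": the finger opening in mm, from 0 to 85.4. A call has 1 to 8 rows; each row shifts and turns the commanded pose from where the row before left it; what a row does not reach is not made up. A row lasts 1/10 s, in which the tool goes at most 50 mm and 8.59 degrees, less where a joint would pass 70% of its speed; a pose out of reach is approached as far as the arm can. A call is refused whole if a number of a shift passes 50 or a number of a turn 0.15, either way. A call with a gripper value outside its range is refused whole. The fingers move at their own pace and stop on an object; "grip_force" is the grip in N (left out, the last holds). Time passes only in rows, so rows that do not move let the fingers close. It gives the time, the measured TCP pose, the force and the opening at its end, in the units of the state.
- env.read_state(): the state, without advancing time (a new reading comes with each control period).
- env.capture(name): name is "scene" or "top"; returns (picture, depth): 384x512x3 uint8, red, green, blue; 384x512 float32, m along the optical axis (not along the pixel's ray), 0 where there is no reading.
- env.camera_model(name): a dict with "fovy" (degrees; the focal length in pixels is half the picture's height over the tangent of half this angle, whatever the lens; pixels are square), "cx", "cy" (the principal point, pixels), "k1" (the pictures are not rectified: a ray, as slopes to the right and down, at radius r is drawn at 1 + k1 r^2 times it, then the intrinsics apply), "pose" (4x4, takes a point from camera to world coordinates). Camera axes: x right, y down, z forward; pixel columns grow to the right and rows downward; lengths in m; the calibration is good to about 2 mm. A picture is of the moment at which its call begins. camera_model takes no time and is no camera call.
- env.finish_job(): hands the job in, once; it reports no verdict.
The state is a dict: "clock": time; "qpos": joint angles; "joint_velocities": joint speeds; "joint_torque": joint torques, N m; "position": TCP position; "tool_rot": TCP orientation; "ft_force": force on the tool from outside, world axes, zero at the start; "moment": the same for the moment, N m; "opening": finger opening in m.
Only numpy, scipy, OpenCV 4.12 (cv2) and the standard library are available. Lean on these libraries where they do the work, as an engineer would, in place of code of your own. Each camera call takes 0.05 s, during which the arm holds its last target.

### The job

Set up the coding press: pull up its spring index knob and slide the clear guard fully open, then turn the crank slowly and stop with the wheel's high spot right at the fixed pointer, where the platen stands at its highest, and let go. Slide every type holder on the table tongue first along a lane of its own under the raised platen until it is fully home against the back stop, and finally slide the guard fully shut so that the index pin drops home; the wheel stays on its high spot. Leave the other things on the table alone.

Things in the scene. Friction and masses are not known exactly. Their poses are not given: they have to be found in the camera images.
- press: Coding press fixed to the table, grey base plate 8 mm thick. Origin at table level below the wheel's vertical axis; x along the lanes and the guard's travel, away from the robot, y left, z up. Positions below written (x, y, z) are in this frame, in mm. Left part: wheel under a clear guard, lock bar and rails below z 44. At y -70 to -91 a link housing runs front to back, 44 tall.
- lane0 (a point): Middle of the back stop's foot in the left lane, (135, -120, 8). Three lanes run along x on the press's right part, floor z 8, each 30 wide between walls 10 high that begin in rounded noses at x 45 and end at the back stop, x 135. In front of x 45 the base plate is bare, to x -75. The platen lies across all lanes at x 85 to 125; its columns and bridge reach z 86.
- lane1 (a point): The same point of the middle lane, (135, -164, 8).
- lane2 (a point): The same point of the right lane, (135, -208, 8).
- guard (a joint): Sliding clear guard, m: 0 closed, 0.155 fully open (slid along the press's +x). A hood 110 long (x -55 to 55 when closed), y -83 to 77, top at z 97, open in front and behind, with a metal flange on its left that carries the index knob. Drags with about 1.5 N.
- plunger (a joint): Spring index plunger on the guard's flange, m: 0 = pin fully down in a hole of the lock bar, 0.016 = knob pulled right up (4 N at first, 8 N at the top). The guard moves only while it is above 0.010. One hole at guard closed, one at fully open; in between the released pin rides on the bar at 0.010 and drops into the hole on arrival.
- index_knob (a point): Middle of the plunger's black round knob, 26 mm across, 28 tall (14 above and below this point), on a thinner collar; moves with guard and plunger. At (0, 105, 79) with guard closed and pin down. The flange below has its top at z 48; the guard's side wall stands 31 mm to the right, up to z 97.
- crank_grip (a point): Middle of the black upright crank knob, 22 mm across, at z 64; knob from z 42 to 82, steel arm and wheel below z 42. 38 mm from the wheel axis, it goes round with the wheel; it spins freely on its pin, so a gripper can lead it round without turning. Under the guard until that is open.
- spindle (a joint): Angle of crank and wheel shaft, rad, counterclockwise from above positive, no stops. At 0 the crank knob is at (-38, 0). Drags with 0.15 N m and stays where it is left. The wheel is clamped on the shaft at an unknown angle that differs from start to start.
- pointer (a point): Tip of the small fixed pointer at the wheel's right rim, (0, -61, 41.5). The steel wheel (radius 55, z 20 to 34) has one high spot: a rounded lobe of 61 mm radius on its rim that falls back to 55 about 19 degrees to either side. At the start it is 30 degrees or more from the pointer. A spring follower at the pointer rides on the rim.
- platen (a joint): Lift of the platen, m, driven by the follower: 0 while plain rim passes the pointer, greatest, about 0.015, when the top of the high spot stands exactly at the pointer (0.0105 when 10 degrees off). The platen's underside is at z 20 plus this lift; a holder's tongue (top at z 28 on the lane floor) goes under it only near the high spot.
- holder0: Loose steel type holder, about 0.2 kg (two or three of three are present): flat tongue 120 mm long, 26 wide, 20 tall, with a row of brass type on it, and near its rear end an upright dark post 14 x 14 mm, top 64 mm above the underside, to hold it by. Origin on the underside below the post; x along the tongue, which reaches 105 mm ahead of the post and 15 behind; it balances 20 mm ahead of the post.
- holder0_tip (a point): Front end of holder0's tongue, on its underside, 105 mm from its origin along its x. Fully home in a lane it is at press x 135, z 8 (post at x 30). Any holder fits any lane, one per lane.
- holder1: Another type holder, same as holder0 (may be absent).
- holder1_tip (a point): Front end of holder1's tongue, on its underside, 105 mm from its origin along its x. Fully home in a lane it is at press x 135, z 8 (post at x 30). Any holder fits any lane, one per lane.
- holder2: Another type holder, same as holder0 (may be absent).
- holder2_tip (a point): Front end of holder2's tongue, on its underside, 105 mm from its origin along its x. Fully home in a lane it is at press x 135, z 8 (post at x 30). Any holder fits any lane, one per lane.
- tub: Bystander: small open white tub, 70 mm across, 45 mm tall; origin under its middle. Leave it alone.
- roll: Bystander: roll of white labels standing on end, 92 mm across, 52 mm tall; origin under its middle. Leave it alone.
- counter: Bystander: small round hand counter lying on its back, 68 mm, 24 mm tall; origin under its middle. Leave it alone.
- pen: Bystander: marker pen lying flat, 140 mm long, 19 mm thick; origin under its middle. Leave it alone.
- scoop: Bystander: steel scoop, 206 mm long, 32 mm tall; origin under its middle. Leave it alone.
- stamp: Bystander: black hand stamp standing upright, 35 x 46 mm, 100 mm tall; origin under its middle. Leave it alone.

How it is judged:
By the outcome, as a careful person would: the job done as asked, in the order asked, and still so for the second after the job is handed in, with the robot touching nothing.
Of holder0, holder1, holder2 only 2 to 3 are there at a start; the rules pass over those that are not, and their reading is None.
At some moment in a run one of holder0, holder1, holder2 may be knocked a few centimetres aside while the robot is not near it.
It also fails if it takes over 200 s, if anything falls off the work surface, if the arm or the gripper's body presses on something with over 40 N, if the wrist force passes 120 N, or if a joint passes its speed limit or range.

## Working session

There is one attempt and no reset: what is moved stays moved. The work goes in short steps, Python scripts to look and compute and a tool call to move; the robot and the scene stay as the last step left them, time stands still between calls to the robot, and variables do not carry over. Pictures are saved under pics/ and viewed, and the job is handed in when it is done.

Besides the shell and the picture viewer there is one more tool, called after "Call:" as a command line: name --argument value ..., lists and objects as JSON in quotes. move_arm: Moves the arm, as the interface text tells. Its arguments: {"type":"object","properties":{"deltas":{"type":"array","items":{"type":"object","properties":{"x":{"type":"number"},"y":{"type":"number"},"z":{"type":"number"},"twist":{"type":"number"},"fingers":{"type":"number"}}}},"grip_force":{"type":"number"}},"required":["deltas"]}

```bash
ls; mkdir -p pics
cat > h.py <<'E'
import numpy as np, cv2
from rig import env
def cap(name,fn):
    p,d=env.capture(name); cv2.imwrite('pics/'+fn+'.png',p[:,:,::-1]); np.savez('/tmp/'+fn+'.npz',p=p,d=d); return p,d
def intr(name):
    m=env.camera_model(name); f=192/np.tan(np.radians(m['fovy'])/2)
    return m,f
def rays(name,uv):
    m,f=intr(name); uv=np.atleast_2d(np.array(uv,float))
    q=(uv-[m['cx'],m['cy']])/f; r=q.copy()
    for _ in range(20): r=q/(1+m['k1']*(r**2).sum(1,keepdims=True))
    T=np.array(m['pose']); dirs=np.c_[r,np.ones(len(r))]@T[:3,:3].T
    return T[:3,3],dirs
def onz(name,uv,z):
    o,d=rays(name,uv); return o+d*((z-o[2])/d[:,2])[:,None]
def withdepth(name,uv,dep):
    o,d=rays(name,uv); return o+d*np.atleast_1d(dep)[:,None]
def cloud(name,d):
    v,u=np.mgrid[:384,:512]; P=withdepth(name,np.c_[u.ravel(),v.ravel()],d.ravel()).reshape(384,512,3); P[d==0]=np.nan; return P
def proj(name,X):
    m,f=intr(name); T=np.array(m['pose']); X=np.atleast_2d(X)
    c=(X-T[:3,3])@T[:3,:3]; r=c[:,:2]/c[:,2:]; r=r*(1+m['k1']*(r**2).sum(1,keepdims=True)); return r*f+[m['cx'],m['cy']]
E
python3 - <<'E'
from h import *
for n in('scene','top'):
    p,d=cap(n,n+'0'); m=env.camera_model(n); print(n,m['fovy'],m['cx'],m['cy'],m['k1'],np.round(m['pose'],3).tolist(), (d==0).mean())
print(env.read_state())
E
```

```text
pics
scene 46.013236523024204 247.28050394816162 194.4607745413999 0.03424950486954179 [[0.604, -0.476, 0.639, -0.447], [-0.797, -0.335, 0.503, -0.773], [-0.025, -0.813, -0.582, 0.981], [0.0, 0.0, 0.0, 1.0]] 0.0107574462890625
top 42.0765689234792 252.68629915573072 198.83037057862722 -0.03946982402850805 [[0.009, -0.985, 0.174, 0.23], [-1.0, -0.012, -0.014, 0.007], [0.016, -0.173, -0.985, 1.785], [0.0, 0.0, 0.0, 1.0]] 0.004033406575520833
{'clock': 0.1, 'qpos': array([ 5.85963626e+01,  1.66857729e+01, -8.82481566e+00,  6.45541334e+01,
       -1.18527304e-03,  8.20170030e+01]), 'joint_velocities': array([-0.07234245, -0.195488  ,  0.18880916,  0.03458797,  0.02793357,
       -0.00922005]), 'joint_torque': array([ 1.90120423e-03, -5.37977028e+01,  3.31918430e+01,  9.26464854e-03,
       -2.21370728e-04, -2.29335791e-05]), 'position': array([0.20853944, 0.48148979, 0.30340159]), 'tool_rot': array([-1.79935741e+02, -7.81475027e-03,  1.56579356e+02]), 'ft_force': array([ 0.27695916, -0.37388474,  0.56095555]), 'moment': array([-0.0161597 , -0.01187307, -0.08182698]), 'opening': 0.08539072956953978}
```

View pics/scene0.png

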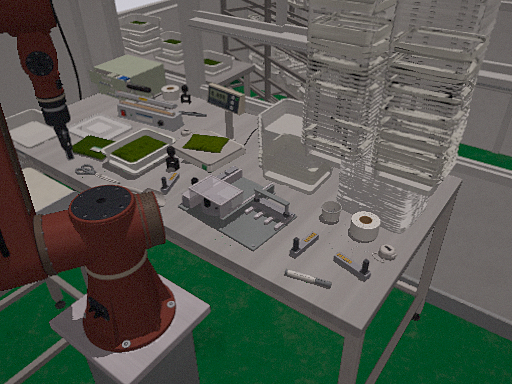

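View pics/top0.png

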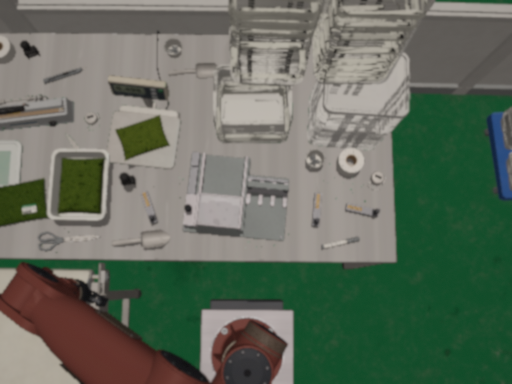

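Run:
```python
from h import *
p=np.load('/tmp/top0.npz')['p']; s=np.load('/tmp/scene0.npz')['p']
def crop(p,u0,v0,u1,v1,k,fn): cv2.imwrite('pics/'+fn+'.png',cv2.resize(p[v0:v1,u0:u1,::-1],None,fx=k,fy=k,interpolation=cv2.INTER_CUBIC))
crop(p,170,140,300,250,6,'t0press')
crop(p,110,140,400,260,2.7,'t0wide')
crop(s,160,140,310,250,5,'s0press')
crop(s,260,190,410,300,5,'s0right')
d=np.load('/tmp/top0.npz')['d'];P=cloud('top',d)
for uv in [(150,208),(316,210),(362,210),(250,185),(225,170),(270,220)]:
    print(uv,np.round(P[uv[1],uv[0]],3))
```

```text
(150, 208) [0.504 0.349 0.02 ]
(316, 210) [ 0.504 -0.246  0.017]
(362, 210) [ 0.505 -0.412  0.018]
(250, 185) [ 0.579 -0.007  0.082]
(225, 170) [0.649 0.084 0.01 ]
(270, 220) [ 0.467 -0.081  0.007]
```

View pics/t0press.png

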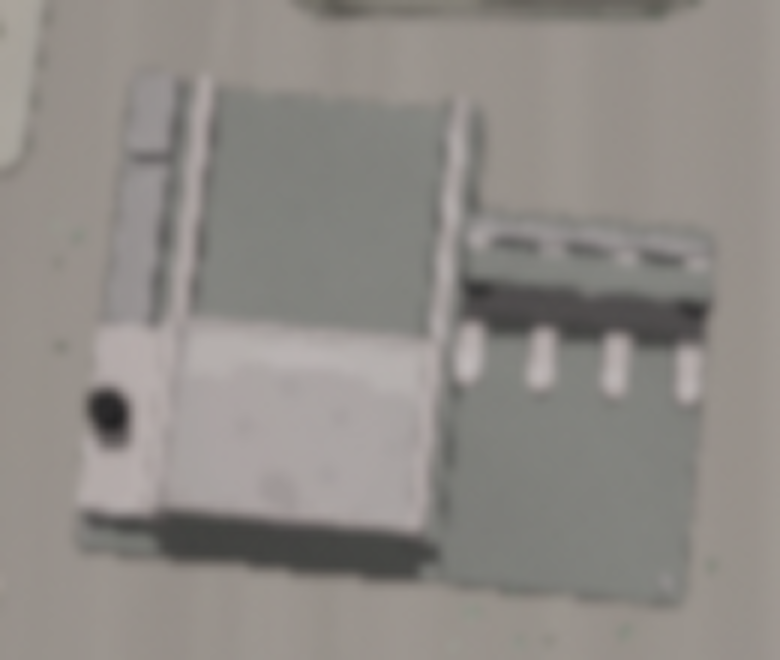

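View pics/s0press.png

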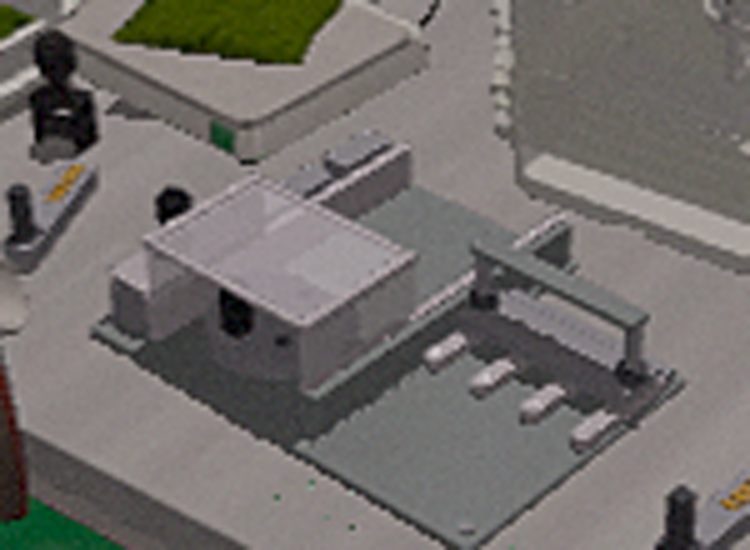

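View pics/t0wide.png

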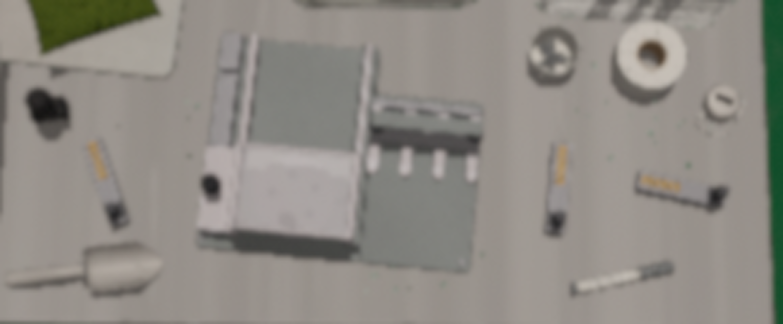

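Run:
```python
from h import *
p=np.load('/tmp/top0.npz')['p'].astype(int); d=np.load('/tmp/top0.npz')['d'];P=cloud('top',d)
s=np.load('/tmp/scene0.npz'); S=cloud('scene',s['d']); sp=s['p'].astype(int)
# walls in top: upscale
k=8; sub=cv2.resize(p[185:215,240:292].astype(np.uint8),None,fx=k,fy=k,interpolation=cv2.INTER_CUBIC).astype(int)
g=sub.min(2); m=((g>160)).astype(np.uint8)
n,l,st,c=cv2.connectedComponentsWithStats(m)
for i in range(1,n):
    if st[i,4]>300:
        print(st[i],c[i], np.median(sub[l==i],0))
        v,u=np.where(l==i); 
        # front (max v) 
        for (uu,vv) in [(c[i][0],st[i,1]+st[i,3]),(c[i][0],st[i,1])]:
            uv=((uu+.5)/k-.5+240,(vv+.5)/k-.5+185); print('  ',np.round(onz('top',[uv],.018),4), 'col',uv)
# knob: dark
for nm,pp,C,box in(('top',p,P,(180,200,200,220)),('scene',sp,S,(188,173,202,190))):
    u0,v0,u1,v1=box; sb=pp[v0:v1,u0:u1]; m=(sb.max(2)<70)
    v,u=np.where(m); uv=np.array([u.mean()+u0,v.mean()+v0]); pts=C[v+v0,u+u0]
    print(nm,m.sum(),uv,'bbox',u.min()+u0,u.max()+u0,v.min()+v0,v.max()+v0,'on z.079',onz(nm,[uv],.079),'depthmed',np.nanmedian(pts,0), 'top z',np.nanmax(pts[:,2]))
```

```text
[  50   81   30   64 1434] [ 65.29218968 113.78382148] [180. 173. 172.]
   [[ 5.273e-01 -5.000e-04  1.800e-02]] col (np.float64(247.72402370990238), np.float64(202.6875))
   [[ 5.565e-01 -2.000e-04  1.800e-02]] col (np.float64(247.72402370990238), np.float64(194.6875))
[ 147   90   29   64 1307] [161.84697781 124.35501148] [179. 171. 170.]
   [[ 0.5237 -0.0439  0.018 ]] col (np.float64(259.79337222647285), np.float64(203.8125))
   [[ 0.5529 -0.0437  0.018 ]] col (np.float64(259.79337222647285), np.float64(195.8125))
[ 246   97   26   65 1249] [260.10648519 130.30904724] [178. 170. 169.]
   [[ 0.5206 -0.088   0.018 ]] col (np.float64(272.0758106485188), np.float64(204.8125))
   [[ 0.5502 -0.0879  0.018 ]] col (np.float64(272.0758106485188), np.float64(196.6875))
[   0  102   21  138 1966] [  7.57222787 158.07222787] [173. 166. 164.]
   [[0.4839 0.0248 0.018 ]] col (np.float64(240.50902848423195), np.float64(214.5625))
   [[0.5466 0.0257 0.018 ]] col (np.float64(240.50902848423195), np.float64(197.3125))
[ 347  111   23   60 1144] [357.83479021 140.76835664] [178. 170. 168.]
   [[ 0.517  -0.1319  0.018 ]] col (np.float64(284.2918487762238), np.float64(205.9375))
   [[ 0.5443 -0.1319  0.018 ]] col (np.float64(284.2918487762238), np.float64(198.4375))
top 28 [187.64285714 208.39285714] bbox 185 190 206 211 on z.079 [[0.49455832 0.20708814 0.079     ]] depthmed [0.49356535 0.20497096 0.09027506] top z 0.09671513985269042
scene 36 [193.77777778 180.47222222] bbox 191 197 178 184 on z.079 [[0.50069352 0.21557343 0.079     ]] depthmed [0.49088095 0.20655777 0.08898222] top z 0.09559866695271058
```

Run:
```python
from h import *
p=np.load('/tmp/top0.npz')['p'].astype(float); sp=np.load('/tmp/scene0.npz')['p'].astype(float)
print(p[225,265],p[247,265],p[225,300], p[200,265])
# r - g feature: base greenish
f=p[:,:,0]-p[:,:,1]
f=cv2.GaussianBlur(f,(0,0),0.7)
a=np.median(f[220:230,255:280]);b=np.median(f[246:252,250:280]);print(a,b)
th=(a+b)/2
pts=[]
for u in range(248,283):
    for v in range(230,246):
        if f[v,u]<th<=f[v+1,u]: pts.append((u,v+(th-f[v,u])/(f[v+1,u]-f[v,u])));break
W=onz('top',pts,.008); 
c=np.polyfit(W[:,1],W[:,0],1); print('front edge x at y=0',c[1],'slope',c[0],'yaw',-np.degrees(np.arctan(c[0])),np.std(W[:,0]-np.polyval(c,W[:,1])))
pts=[]
for v in range(208,236):
    for u in range(278,292):
        if f[v,u]<th<=f[v,u+1]: pts.append((u+(th-f[v,u])/(f[v,u+1]-f[v,u]),v));break
W=onz('top',pts,.008); c2=np.polyfit(W[:,0],W[:,1],1); print('right edge y at x=.5',np.polyval(c2,.5),'yaw',np.degrees(np.arctan(c2[0])),np.std(W[:,1]-np.polyval(c2,W[:,0])),len(W))
print(rays('top',[(256,192)]))
```

```text
[128. 129. 125.] [155. 148. 142.] [158. 152. 146.] [128. 130. 125.]
-0.5794796105839889 6.131215953018115
front edge x at y=0 0.402681874055627 slope 0.06792048191349132 yaw -3.885589299122318 0.0010947518724337584
right edge y at x=.5 -0.13766243989650276 yaw -4.2148956298059135 0.0005933557429350941 28
(array([0.22997384, 0.00677634, 1.78517435]), array([[ 0.18714935, -0.02037786, -0.98223783]]))
```

Run:
```python
from h import *
s=np.load('/tmp/scene0.npz'); S=cloud('scene',s['d']); sp=s['p'].astype(float)
d=np.load('/tmp/top0.npz')['d'];P=cloud('top',d)
for n,C in(('s',S),('t',P)):
    z=C[...,2]; m=(C[...,0]>.35)&(C[...,0]<.68)&(C[...,1]>-.18)&(C[...,1]<.25)
    print(n,np.histogram(z[m],bins=np.arange(-.01,.11,.005)))
f=sp[:,:,0]-sp[:,:,1]; f=cv2.GaussianBlur(f,(0,0),.7)
print(f[200:260:4,250].round(1))
```

```text
s (array([  32, 1284, 1309, 1530,  414,  224,  175,  183,  412,  239,  268,
        112,   67,   50,   55,   52,   43,   61,  124,  140,  597,  304,
          1]), array([-0.01 , -0.005,  0.   ,  0.005,  0.01 ,  0.015,  0.02 ,  0.025,
        0.03 ,  0.035,  0.04 ,  0.045,  0.05 ,  0.055,  0.06 ,  0.065,
        0.07 ,  0.075,  0.08 ,  0.085,  0.09 ,  0.095,  0.1  ,  0.105]))
t (array([ 382, 1409, 2119, 2071, 1118,  366,  157,  131,  149,  251,  332,
        286,  114,   15,    1,    1,    2,   24,  107,  288,  675,  569,
        120]), array([-0.01 , -0.005,  0.   ,  0.005,  0.01 ,  0.015,  0.02 ,  0.025,
        0.03 ,  0.035,  0.04 ,  0.045,  0.05 ,  0.055,  0.06 ,  0.065,
        0.07 ,  0.075,  0.08 ,  0.085,  0.09 ,  0.095,  0.1  ,  0.105]))
[-0.  -1.1 10.6  2.2 -0.3 -0.6 -0.1 -0.8 -0.7  0.6 -0.7 -1.  -0.8  7.5
  6.8]
```

```bash
cat >> h.py <<'E'
PO=np.array([.487,.1012,0]); YAW=np.radians(-4.2)
def RZ(a): return np.array([[np.cos(a),-np.sin(a),0],[np.sin(a),np.cos(a),0],[0,0,1]])
def w(pt): return PO+np.atleast_2d(np.array(pt,float))/1000@RZ(YAW).T
def pr(X): return (np.atleast_2d(X)-PO)@RZ(YAW)*1000
def overlay(name,p,pts,box,k,fn,r=2):
    u0,v0,u1,v1=box; im=cv2.resize(p[v0:v1,u0:u1,::-1],None,fx=k,fy=k,interpolation=cv2.INTER_CUBIC).copy()
    for q in proj(name,w(pts)):
        x,y=((q-[u0,v0])+.5)*k-.5; cv2.drawMarker(im,(int(round(x)),int(round(y))),(0,0,255),cv2.MARKER_CROSS,9,1)
    cv2.imwrite('pics/'+fn+'.png',im)
E
python3 - <<'E'
from h import *
pts=[(45,y,18) for y in(-98,-142,-186,-230)]+[(-75,y,8) for y in(-238,-150,-100,0,100)]+[(0,105,93),(-55,-83,97),(-55,77,97),(55,77,97),(55,-83,97),(-38,-70,44),(-38,-91,44)]
for n,b in(('top',(170,140,300,250)),('scene',(160,140,310,250))):
    overlay(n,np.load(f'/tmp/{n}0.npz')['p'],pts,b,5,n+'0ov')
E
```

```text
(no output)
```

View pics/top0ov.png

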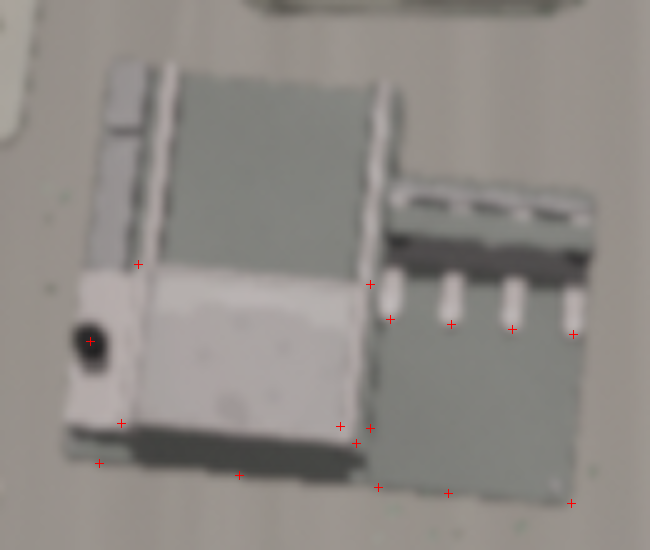

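View pics/scene0ov.png

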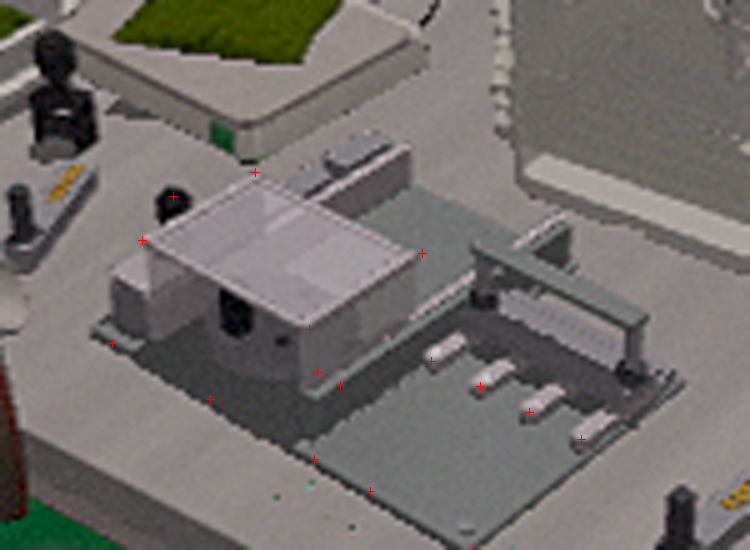

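Call:
move_arm --deltas '[{"x": 33,"y": -32,"twist": -0.137},{"x": 33,"y": -32,"twist": -0.137},{"x": 33,"y": -32,"twist": -0.137},{"x": 33,"y": -32,"twist": -0.137},{"x": 33,"y": -32,"twist": -0.137},{"x": 33,"y": -32,"twist": -0.137},{"x": 33,"y": -32,"twist": -0.137},{"x": 33,"y": -32,"twist": -0.137}]'

```text
schema error: expected keys x, y, z, twist, fingers
```

Call:
move_arm --deltas '[{"x": 22,"y": -20,"twist": -0.14,"fingers": 60},{"z": -40,"fingers": 60},{"z": -40},{}]'

```text
schema error: expected keys x, y, z, twist, fingers
```

All keys are needed in each row.

Call:
move_arm --deltas '[{"x": 33,"y": -32,"z": 0,"twist": -0.137,"fingers": 60},{"x": 33,"y": -32,"z": 0,"twist": -0.137,"fingers": 60},{"x": 33,"y": -32,"z": 0,"twist": -0.137,"fingers": 60},{"x": 33,"y": -32,"z": 0,"twist": -0.137,"fingers": 60},{"x": 33,"y": -32,"z": 0,"twist": -0.137,"fingers": 60},{"x": 33,"y": -32,"z": 0,"twist": -0.137,"fingers": 60},{"x": 33,"y": -32,"z": 0,"twist": -0.137,"fingers": 60},{"x": 33,"y": -32,"z": 0,"twist": -0.137,"fingers": 60}]'

```text
clock: 0.9
position: [0.4737, 0.2241, 0.3037]
tool_rot: [-180.0, -0.0, 93.5]
ft_force: [-0.2, 0.0, -0.7]
opening: 0.06
```

Call:
move_arm --deltas '[{"x": 22,"y": -20,"z": 0,"twist": -0.14,"fingers": 60},{"x": 0,"y": 0,"z": -40,"twist": 0,"fingers": 60},{"x": 0,"y": 0,"z": -40,"twist": 0,"fingers": 60},{"x": 0,"y": 0,"z": 0,"twist": 0,"fingers": 60},{"x": 0,"y": 0,"z": 0,"twist": 0,"fingers": 60}]'

```text
clock: 1.4
position: [0.4944, 0.2057, 0.2242]
tool_rot: [-179.9, 0.0, 85.8]
ft_force: [-0.2, 0.4, 1.0]
opening: 0.0599
```

Good tracking. Check the alignment before descending.

Run:
```python
from h import *
for n,b in(('top',(160,150,290,250)),('scene',(150,120,300,240))):
    p,d=cap(n,n+'1'); overlay(n,p,[(0,105,93),(0,105,65)],b,5,n+'1ov')
```

```text
(no output)
```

View pics/scene1ov.png

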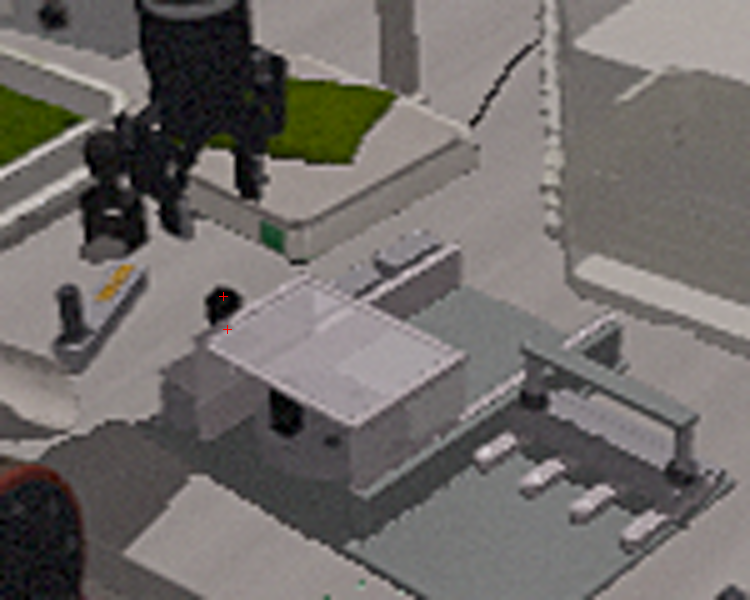

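Call:
move_arm --deltas '[{"x": 0,"y": 0,"z": -40,"twist": 0,"fingers": 60},{"x": 0,"y": 0,"z": -30,"twist": 0,"fingers": 60},{"x": 0,"y": 0,"z": -22,"twist": 0,"fingers": 60},{"x": 0,"y": 0,"z": 0,"twist": 0,"fingers": 15},{"x": 0,"y": 0,"z": 0,"twist": 0,"fingers": 15},{"x": 0,"y": 0,"z": 0,"twist": 0,"fingers": 15},{"x": 0,"y": 0,"z": 0,"twist": 0,"fingers": 15}]' --grip_force 50

```text
clock: 2.2
position: [0.496, 0.2062, 0.134]
tool_rot: [179.8, -0.1, 85.8]
ft_force: [-0.9, 0.9, 9.5]
opening: 0.0246
```

Call:
move_arm --deltas '[{"x": 0,"y": 0,"z": 4,"twist": 0,"fingers": 15},{"x": 0,"y": 0,"z": 4,"twist": 0,"fingers": 15},{"x": 0,"y": 0,"z": 4,"twist": 0,"fingers": 15},{"x": 0,"y": 0,"z": 4,"twist": 0,"fingers": 15},{"x": 0,"y": 0,"z": 0,"twist": 0,"fingers": 15}]'

```text
clock: 2.7
position: [0.4957, 0.2061, 0.1487]
tool_rot: [179.9, -0.1, 85.8]
ft_force: [5.4, 3.7, -7.7]
opening: 0.0248
```

Call:
move_arm --deltas '[{"x": 5,"y": -0.4,"z": 0,"twist": 0,"fingers": 15},{"x": 10,"y": -0.7,"z": 0,"twist": 0,"fingers": 15},{"x": 10,"y": -0.7,"z": 0,"twist": 0,"fingers": 15},{"x": 10,"y": -0.7,"z": 0,"twist": 0,"fingers": 15},{"x": 10,"y": -0.8,"z": 0,"twist": 0,"fingers": 15},{"x": 10,"y": -0.8,"z": 0,"twist": 0,"fingers": 15},{"x": 10,"y": -0.8,"z": 0,"twist": 0,"fingers": 15},{"x": 0,"y": 0,"z": 0,"twist": 0,"fingers": 15}]'

```text
clock: 3.5
position: [0.5616, 0.2006, 0.1479]
tool_rot: [179.9, -0.0, 85.7]
ft_force: [2.2, 3.5, -7.5]
opening: 0.0247
```

Call:
move_arm --deltas '[{"x": 13,"y": -1,"z": 0,"twist": 0,"fingers": 15},{"x": 13,"y": -1,"z": 0,"twist": 0,"fingers": 15},{"x": 13,"y": -1,"z": 0,"twist": 0,"fingers": 15},{"x": 13,"y": -1,"z": 0,"twist": 0,"fingers": 15},{"x": 13,"y": -0.9,"z": 0,"twist": 0,"fingers": 15},{"x": 12,"y": -0.9,"z": 0,"twist": 0,"fingers": 15},{"x": 8,"y": -0.6,"z": 0,"twist": 0,"fingers": 15},{"x": 0,"y": 0,"z": 0,"twist": 0,"fingers": 15}]'

```text
clock: 4.3
position: [0.6456, 0.1937, 0.1477]
tool_rot: [180.0, 0.1, 85.7]
ft_force: [2.0, -1.8, -7.7]
opening: 0.0248
```

Call:
move_arm --deltas '[{"x": 3,"y": -0.2,"z": 0,"twist": 0,"fingers": 15},{"x": 3,"y": -0.2,"z": 0,"twist": 0,"fingers": 15},{"x": 2,"y": -0.1,"z": 0,"twist": 0,"fingers": 15},{"x": 0,"y": 0,"z": 0,"twist": 0,"fingers": 15}]'

```text
clock: 4.7
position: [0.6511, 0.1934, 0.1472]
tool_rot: [-179.8, 0.1, 85.8]
ft_force: [-6.7, -3.7, -6.9]
opening: 0.0243
```

Call:
move_arm --deltas '[{"x": -1,"y": 0,"z": -4,"twist": 0,"fingers": 15},{"x": 0,"y": 0,"z": -4,"twist": 0,"fingers": 15},{"x": 0,"y": 0,"z": -4,"twist": 0,"fingers": 15},{"x": 0,"y": 0,"z": -3,"twist": 0,"fingers": 15},{"x": 0,"y": 0,"z": 0,"twist": 0,"fingers": 15}]'

```text
clock: 5.2
position: [0.651, 0.1935, 0.1341]
tool_rot: [-180.0, 0.1, 85.8]
ft_force: [-7.8, -5.2, 4.5]
opening: 0.0253
```

Call:
move_arm --deltas '[{"x": 0,"y": 0,"z": 0,"twist": 0,"fingers": 60},{"x": 0,"y": 0,"z": 0,"twist": 0,"fingers": 60},{"x": 0,"y": 0,"z": 0,"twist": 0,"fingers": 60},{"x": 0,"y": 0,"z": 50,"twist": 0,"fingers": 60},{"x": 0,"y": 0,"z": 50,"twist": 0,"fingers": 60},{"x": -40,"y": 30,"z": 20,"twist": 0,"fingers": 60},{"x": -40,"y": 30,"z": 0,"twist": 0,"fingers": 60},{"x": -40,"y": 30,"z": 0,"twist": 0,"fingers": 60}]'

```text
clock: 6.0
position: [0.5341, 0.2827, 0.2528]
tool_rot: [179.8, -0.1, 85.7]
ft_force: [0.6, 0.3, -1.0]
opening: 0.0598
```

```bash
sed -i 's/PO=np.array(\[.487,.1012,0\])/PO=np.array([.488,.1012,0])/' h.py
python3 - <<'E'
from h import *
a=np.arange(0,360,30)
pts=[(0,-61,41.5)]+[(38*np.cos(np.radians(t)),38*np.sin(np.radians(t)),82) for t in a]+[(155,105,93)]
for n,b in(('top',(180,130,300,250)),('scene',(170,120,300,230))):
    p,d=cap(n,n+'2'); overlay(n,p,pts,b,5,n+'2ov')
E
```

```text
(no output)
```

View pics/scene2ov.png

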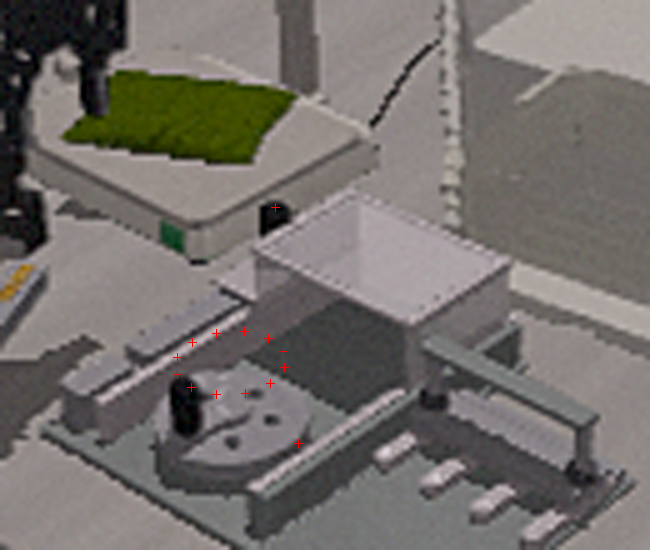

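View pics/top2ov.png

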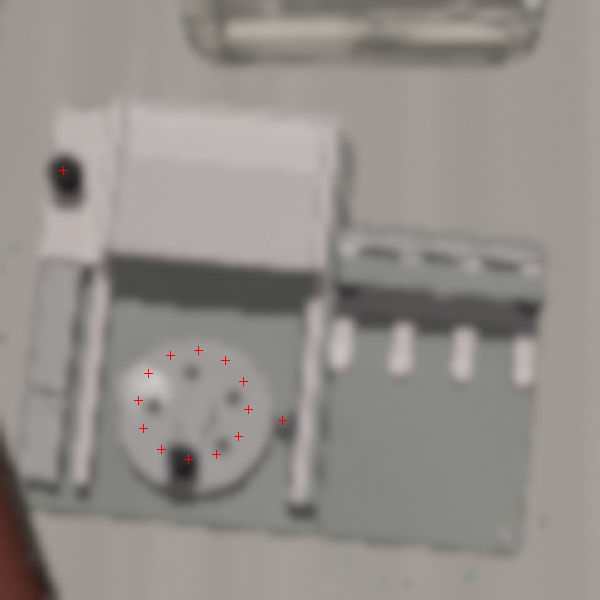

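Run:
```python
from h import *
for n in('top','scene'):
    p=np.load(f'/tmp/{n}2.npz')['p'].astype(np.float32)
    rr=np.arange(40,75,.5); aa=np.arange(-180,180,10)
    rows=[]
    for a in aa:
        t=np.radians(a); X=np.c_[rr*np.cos(t),rr*np.sin(t),np.full(len(rr),34)]
        q=proj(n,w(X)).astype(np.float32)
        s=cv2.remap(p,q[:,0].reshape(1,-1),q[:,1].reshape(1,-1),cv2.INTER_LINEAR)[0]
        rg=s[:,0]-s[:,1]; br=s.mean(1)
        g=np.gradient(cv2.GaussianBlur(br.reshape(1,-1),(0,0),3)[0])
        rows.append(br)
    im=np.array(rows); 
    big=cv2.resize(im.astype(np.uint8),None,fx=10,fy=14,interpolation=cv2.INTER_NEAREST)
    big=np.clip((big.astype(float)-80)*2,0,255).astype(np.uint8); cv2.imwrite(f'pics/pol_{n}.png',big[:,:])
# knob
p=np.load('/tmp/top2.npz')['p']; 
for n,b in(('top',(180+32,130+85,180+42,130+102)),('scene',(170+31,120+72,170+43,120+92))):
    p=np.load(f'/tmp/{n}2.npz')['p']; u0,v0,u1,v1=b; m=p[v0:v1,u0:u1].max(2)<60
    v,u=np.where(m); print(n,m.sum(),u.min()+u0,u.max()+u0,v.min()+v0,v.max()+v0,u.mean()+u0,v.mean()+v0)
    q=onz(n,[(u.mean()+u0,v.mean()+v0)],.064); print(q,pr(q))
```

```text
top 16 215 218 221 225 216.3125 222.8125
[[0.4474466  0.10789556 0.064     ]] [[-40.93486648   3.70751808  64.        ]]
scene 69 201 210 195 211 206.46376811594203 201.3768115942029
[[0.44634478 0.10857427 0.064     ]] [[-42.08343469   4.30371748  64.        ]]
```

View pics/pol_top.png

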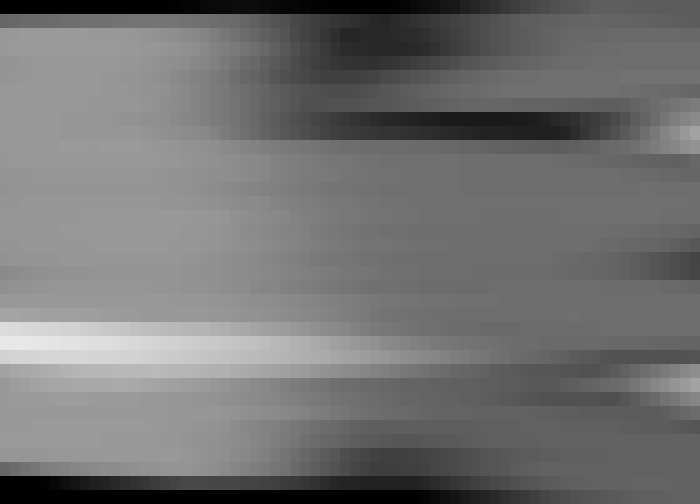

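View pics/pol_scene.png

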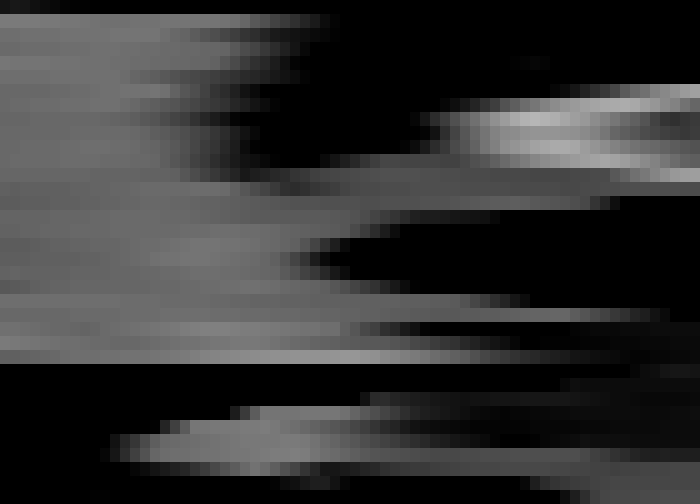

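Call:
move_arm --deltas '[{"x": -21,"y": -43.5,"z": 0,"twist": 0,"fingers": 60},{"x": -21,"y": -43.5,"z": 0,"twist": 0,"fingers": 60},{"x": -21,"y": -43.5,"z": 0,"twist": 0,"fingers": 60},{"x": -21.5,"y": -44,"z": 0,"twist": 0,"fingers": 60},{"x": 0,"y": 0,"z": -45,"twist": 0,"fingers": 60},{"x": 0,"y": 0,"z": -45,"twist": 0,"fingers": 60},{"x": 0,"y": 0,"z": -40,"twist": 0,"fingers": 60},{"x": 0,"y": 0,"z": 0,"twist": 0,"fingers": 60}]'

```text
clock: 6.9
position: [0.4476, 0.1068, 0.1182]
tool_rot: [-179.6, 0.1, 85.7]
ft_force: [0.8, 0.4, 0.3]
opening: 0.0602
```

Call:
move_arm --deltas '[{"x": 0,"y": 0,"z": 0,"twist": 0,"fingers": 12},{"x": 0,"y": 0,"z": 0,"twist": 0,"fingers": 12},{"x": 0,"y": 0,"z": 0,"twist": 0,"fingers": 12},{"x": 0,"y": 0,"z": 0,"twist": 0,"fingers": 12},{"x": 0,"y": 0,"z": 0,"twist": 0,"fingers": 12}]' --grip_force 40

```text
clock: 7.4
position: [0.4499, 0.1076, 0.1234]
tool_rot: [180.0, -0.0, 85.8]
ft_force: [-6.9, 0.4, 12.1]
opening: 0.0207
```

Run:
```python
from h import *
def arc(a0,step,n):
    a=a0+step*np.arange(n+1); X=w(np.c_[38*np.cos(np.radians(a)),38*np.sin(np.radians(a)),0*a]); return np.round(np.diff(X,axis=0)*1000,2)[:,:2], X[-1]
for a0 in(174,134,94,54): 
    d,e=arc(a0,-5,8); print(a0,d.tolist(),e.round(4))
```

```text
174 [[0.73, 3.23], [1.01, 3.16], [1.28, 3.06], [1.54, 2.94], [1.79, 2.79], [2.03, 2.62], [2.25, 2.44], [2.45, 2.23]] [0.4637 0.1304 0.    ]
134 [[2.64, 2.01], [2.8, 1.77], [2.95, 1.52], [3.07, 1.26], [3.17, 0.99], [3.24, 0.71], [3.29, 0.42], [3.31, 0.13]] [0.4881 0.1392 0.    ]
94 [[3.31, -0.16], [3.29, -0.44], [3.23, -0.73], [3.16, -1.01], [3.06, -1.28], [2.94, -1.54], [2.79, -1.79], [2.62, -2.03]] [0.5125 0.1302 0.    ]
54 [[2.44, -2.25], [2.23, -2.45], [2.01, -2.64], [1.77, -2.8], [1.52, -2.95], [1.26, -3.07], [0.99, -3.17], [0.71, -3.24]] [0.5254 0.1077 0.    ]
```

Call:
move_arm --deltas '[{"x": 0.7,"y": 3.2,"z": 0,"twist": 0,"fingers": 12},{"x": 1,"y": 3.2,"z": 0,"twist": 0,"fingers": 12},{"x": 1.3,"y": 3.1,"z": 0,"twist": 0,"fingers": 12},{"x": 1.5,"y": 2.9,"z": 0,"twist": 0,"fingers": 12},{"x": 1.8,"y": 2.8,"z": 0,"twist": 0,"fingers": 12},{"x": 2,"y": 2.6,"z": 0,"twist": 0,"fingers": 12},{"x": 2.3,"y": 2.4,"z": 0,"twist": 0,"fingers": 12},{"x": 2.4,"y": 2.2,"z": 0,"twist": 0,"fingers": 12}]'

```text
clock: 8.2
position: [0.4628, 0.13, 0.1235]
tool_rot: [180.0, -0.0, 85.8]
ft_force: [-7.4, -0.8, 11.7]
opening: 0.0209
```

Run:
```python
from h import *
print(env.read_state()['ft_force'])
for n,b in(('top',(180,130,300,250)),('scene',(170,120,300,230))):
    p,d=cap(n,n+'3'); overlay(n,p,[(0,-61,41.5)],b,5,n+'3ov')
```

```text
[-7.39167828 -0.84071546 11.66418512]
```

View pics/scene3ov.png

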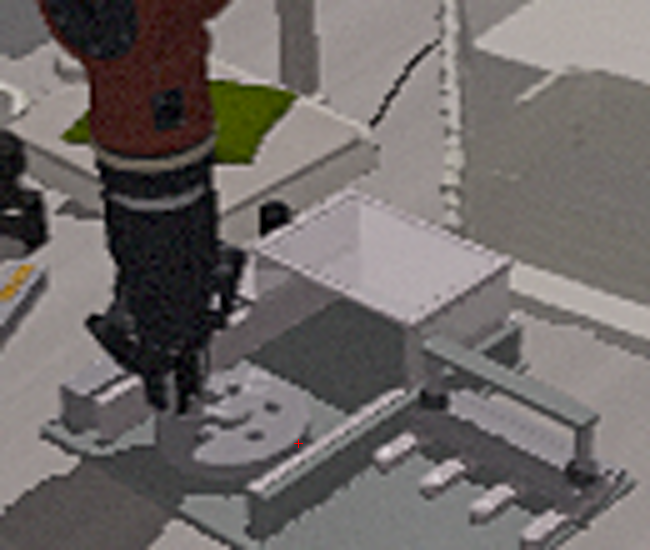

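Call:
move_arm --deltas '[{"x": 2.6,"y": 2,"z": 0,"twist": 0,"fingers": 12},{"x": 2.8,"y": 1.8,"z": 0,"twist": 0,"fingers": 12},{"x": 3,"y": 1.5,"z": 0,"twist": 0,"fingers": 12},{"x": 3.1,"y": 1.3,"z": 0,"twist": 0,"fingers": 12},{"x": 3.2,"y": 1,"z": 0,"twist": 0,"fingers": 12},{"x": 3.2,"y": 0.7,"z": 0,"twist": 0,"fingers": 12},{"x": 3.3,"y": 0.4,"z": 0,"twist": 0,"fingers": 12},{"x": 3.3,"y": 0.1,"z": 0,"twist": 0,"fingers": 12}]'

```text
clock: 9.1
position: [0.4876, 0.1389, 0.1235]
tool_rot: [180.0, -0.0, 85.8]
ft_force: [-6.5, 0.4, 8.2]
opening: 0.021
```

```bash
cat >> h.py <<'E'
def look(i,box=(170,150,300,240),k=6):
    st=env.read_state(); print(pr(st['position'])[0].round(1),np.degrees(np.arctan2(*pr(st['position'])[0][[1,0]])).round(1),st['ft_force'].round(1))
    p,d=cap('scene',f'scene{i}'); overlay('scene',p,[(0,-61,41.5)],box,k,f'scene{i}ov')
E
python3 -c "
from h import *
look(4)"
```

```text
[ -3.2  37.6 123.5] 94.9 [-6.5  0.4  8.2]
```

View pics/scene4ov.png

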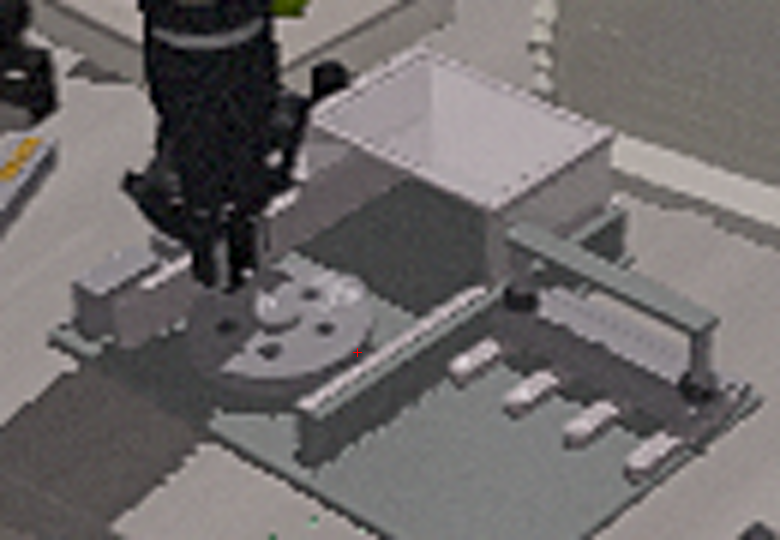

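Call:
move_arm --deltas '[{"x": 3.3,"y": -0.2,"z": 0,"twist": 0,"fingers": 12},{"x": 3.3,"y": -0.4,"z": 0,"twist": 0,"fingers": 12},{"x": 3.2,"y": -0.7,"z": 0,"twist": 0,"fingers": 12},{"x": 3.2,"y": -1,"z": 0,"twist": 0,"fingers": 12},{"x": 3.1,"y": -1.3,"z": 0,"twist": 0,"fingers": 12},{"x": 2.9,"y": -1.5,"z": 0,"twist": 0,"fingers": 12},{"x": 2.8,"y": -1.8,"z": 0,"twist": 0,"fingers": 12},{"x": 2.6,"y": -2,"z": 0,"twist": 0,"fingers": 12}]'

```text
clock: 9.95
position: [0.5117, 0.13, 0.1235]
tool_rot: [180.0, -0.0, 85.8]
ft_force: [-7.2, 0.8, 8.3]
opening: 0.0211
```

```bash
python3 -c "
from h import *
print(pr(onz('scene',[(229,198)],.034)))
look(5)"
```

```text
[[ 50.39063281 -12.57400483  34.        ]]
[ 21.6  30.5 123.5] 54.8 [-7.2  0.8  8.3]
```

View pics/scene5ov.png

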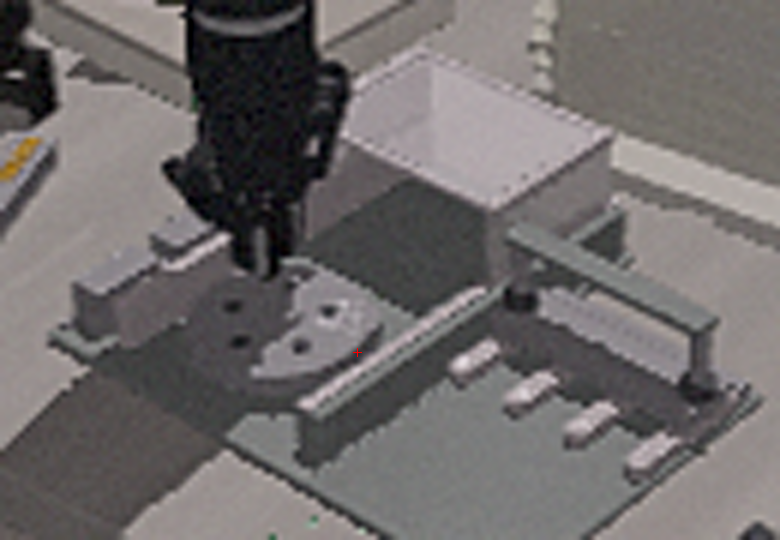

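Call:
move_arm --deltas '[{"x": 2.4,"y": -2.3,"z": 0,"twist": 0,"fingers": 12},{"x": 2.2,"y": -2.4,"z": 0,"twist": 0,"fingers": 12},{"x": 2,"y": -2.6,"z": 0,"twist": 0,"fingers": 12},{"x": 1.8,"y": -2.8,"z": 0,"twist": 0,"fingers": 12},{"x": 0,"y": 0,"z": 0,"twist": 0,"fingers": 12}]'

```text
clock: 10.5
position: [0.5204, 0.1196, 0.1235]
tool_rot: [180.0, -0.0, 85.8]
ft_force: [-6.1, -0.4, 7.0]
opening: 0.0208
```

```bash
python3 -c "
from h import *
look(6,(200,160,310,240),7)"
```

```text
[ 30.9  20.8 123.5] 33.9 [-6.1 -0.4  7. ]
```

View pics/scene6ov.png

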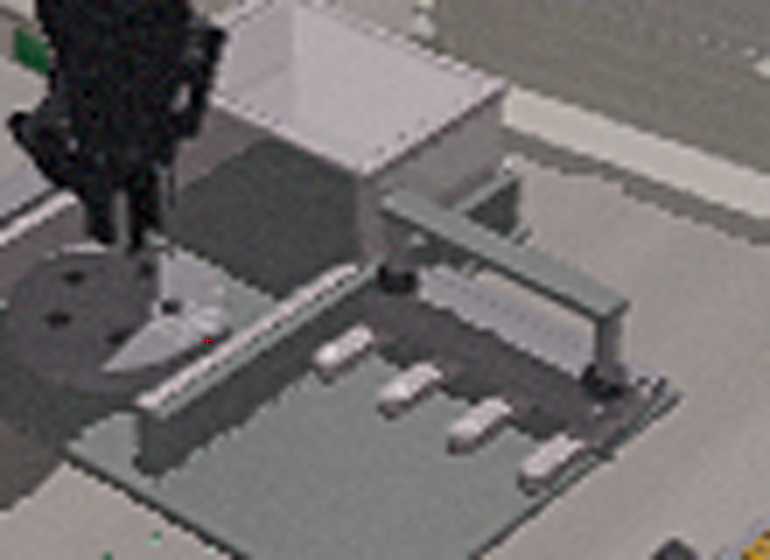

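Run:
```python
from h import *
a=np.arange(34,-3,-3.); X=w(np.c_[38*np.cos(np.radians(a)),38*np.sin(np.radians(a)),0*a]); print(np.c_[a[1:],np.diff(X,axis=0)[:,:2]*1000].round(2).tolist())
```

```text
[[31.0, 0.94, -1.75], [28.0, 0.85, -1.8], [25.0, 0.75, -1.84], [22.0, 0.66, -1.88], [19.0, 0.56, -1.91], [16.0, 0.46, -1.94], [13.0, 0.36, -1.96], [10.0, 0.25, -1.97], [7.0, 0.15, -1.98], [4.0, 0.05, -1.99], [1.0, -0.06, -1.99], [-2.0, -0.16, -1.98]]
```

Call:
move_arm --deltas '[{"x": 1,"y": -1.7,"z": 0,"twist": 0,"fingers": 12},{"x": 0.9,"y": -1.8,"z": 0,"twist": 0,"fingers": 12},{"x": 0,"y": 0,"z": 0,"twist": 0,"fingers": 12}]'

```text
clock: 10.85
position: [0.5219, 0.1168, 0.1235]
tool_rot: [180.0, -0.1, 85.8]
ft_force: [-7.6, 3.3, 8.4]
opening: 0.0208
```

```bash
python3 -c "
from h import *
look(7,(200,160,310,240),7)"
```

```text
[ 32.7  18.  123.5] 28.9 [-7.6  3.3  8.4]
```

View pics/scene7ov.png

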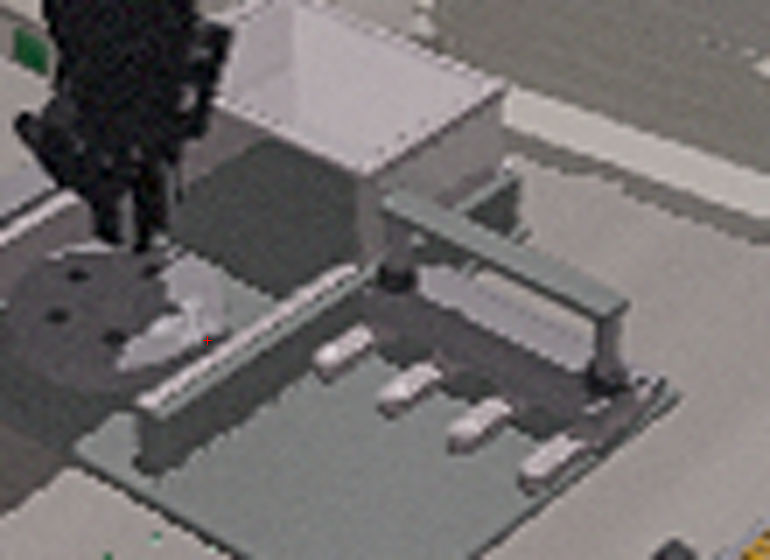

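```bash
cat >> h.py <<'E'
def plat(fn):
    p=np.load(f'/tmp/{fn}.npz')['p'].astype(float).mean(2); p=cv2.GaussianBlur(p,(0,0),.8); r=[]
    for u in range(262,284):
        v0=190+ (u-260)*0.53  # approx mid light strip
        col=p[:,u]; seg=np.arange(int(v0)+2,int(v0)+22)
        g=-np.diff(col[seg[0]:seg[-1]+1]); i=g[:14].argmax(); 
        # interpolate mid level
        r.append(seg[0]+i+.5-0.53*(u-260))
    return np.median(r).round(2),np.mean(r).round(2)
E
python3 -c "
from h import *
for i in (2,5,6,7): print(plat(f'scene{i}'))
p=np.load('/tmp/scene6.npz')['p'].astype(int).mean(2); print(p[190:225,265].round(),p[195:230,278].round())"
```

```text
(np.float64(201.76), np.float64(201.28))
(np.float64(201.76), np.float64(201.28))
(np.float64(201.76), np.float64(201.28))
(np.float64(201.34), np.float64(200.88))
[121. 126. 130. 126. 125.  63.  62.  58.  84. 142. 140. 138. 140. 142.
 146.  87.  68.  72.  75.  80.  76.  78.  91.  76.  61.  67.  61. 135.
 128. 122. 181. 175. 116.  93.  78.] [142. 131. 124. 129. 126. 133.  78.  80. 155. 152. 141. 139. 127. 138.
 140. 143. 148.  67.  73.  79.  74.  77.  78.  84.  64.  63.  61.  76.
 165. 169. 169. 164. 117.  80.  75.]
```

Call:
move_arm --deltas '[{"x": 0.8,"y": -1.8,"z": 0,"twist": 0,"fingers": 12},{"x": 0.7,"y": -1.9,"z": 0,"twist": 0,"fingers": 12},{"x": 0,"y": 0,"z": 0,"twist": 0,"fingers": 12}]'

```text
clock: 11.2
position: [0.5233, 0.1131, 0.1235]
tool_rot: [-180.0, -0.1, 85.8]
ft_force: [-7.0, 2.8, 9.0]
opening: 0.0209
```

```bash
python3 -c "
from h import *
look(8,(200,160,310,240),7); print(plat('scene8'))"
```

```text
[ 34.3  14.5 123.5] 22.9 [-7.   2.8  9. ]
(np.float64(198.9), np.float64(198.6))
```

Call:
move_arm --deltas '[{"x": 0.6,"y": -1.9,"z": 0,"twist": 0,"fingers": 12},{"x": 0,"y": 0,"z": 0,"twist": 0,"fingers": 12}]'

```text
clock: 11.45
position: [0.5239, 0.1112, 0.1235]
tool_rot: [180.0, -0.1, 85.8]
ft_force: [-7.3, 3.1, 8.9]
opening: 0.0211
```

```bash
python3 -c "
from h import *
look(9,(200,160,310,240),7); print(plat('scene9'))"
```

```text
[ 35.1  12.6 123.5] 19.7 [-7.3  3.1  8.9]
(np.float64(198.05), np.float64(197.74))
```

View pics/scene9ov.png

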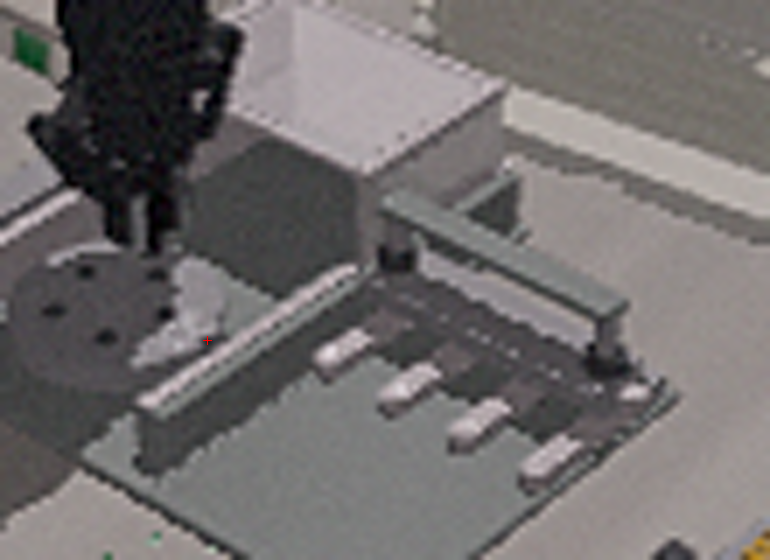

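```bash
cat >> h.py <<'E'
def plat2(fn):
    # mean over columns of mid-level crossing bright->dark, going down
    p=np.load(f'/tmp/{fn}.npz')['p'].astype(float).mean(2); r=[]
    for u in range(262,286):
        v0=193+(u-260)*.53; i0=int(round(v0)); seg=p[i0:i0+16,u]
        g=-np.diff(seg); i=g.argmax()
        hi=seg[max(i-1,0):i+1].max() if i>0 else seg[i]; lo=np.median(seg[i+2:i+5]); th=105
        a=seg[i];b=seg[i+1]
        # area-based subpixel: pixel values between
        lo=75;hi=142
        cov=np.clip((seg[max(i-1,0):i+3]-lo)/(hi-lo),0,1).sum()
        r.append(i0+max(i-1,0)+cov-.53*(u-260))
    r=np.sort(r); return r[4:-4].mean().round(3)
E
python3 -c "
from h import *
for i in (2,5,6,7,8,9): print(i,plat2(f'scene{i}'))
print(proj('scene',w([(85,-164,30),(85,-164,45)])))"
```

```text
2 202.255
5 202.374
6 202.382
7 201.914
8 199.518
9 198.775
[[268.10814077 210.84676442]
 [268.11480197 207.36537238]]
```

Call:
move_arm --deltas '[{"x": 0.5,"y": -1.9,"z": 0,"twist": 0,"fingers": 12},{"x": 0,"y": 0,"z": 0,"twist": 0,"fingers": 12}]'

```text
clock: 11.7
position: [0.5245, 0.1092, 0.1235]
tool_rot: [180.0, -0.1, 85.8]
ft_force: [-7.1, 1.8, 8.4]
opening: 0.0209
```

```bash
python3 -c "
from h import *
look(10,(200,160,310,240),7); print(plat('scene10'),plat2('scene10'))"
```

```text
[ 35.8  10.7 123.5] 16.6 [-7.1  1.8  8.4]
(np.float64(197.58), np.float64(197.38)) 198.647
```

Call:
move_arm --deltas '[{"x": 0.4,"y": -1.9,"z": 0,"twist": 0,"fingers": 12},{"x": 0,"y": 0,"z": 0,"twist": 0,"fingers": 12}]'

```text
clock: 11.95
position: [0.5249, 0.1074, 0.1235]
tool_rot: [180.0, -0.1, 85.8]
ft_force: [-8.1, 3.0, 8.5]
opening: 0.0208
```

```bash
python3 -c "
from h import *
look(11,(200,160,310,240),7); print(plat('scene11'),plat2('scene11'))"
```

```text
[ 36.3   8.9 123.5] 13.7 [-8.1  3.   8.5]
(np.float64(197.35), np.float64(197.28)) 197.966
```

Call:
move_arm --deltas '[{"x": 0.3,"y": -2,"z": 0,"twist": 0,"fingers": 12},{"x": 0,"y": 0,"z": 0,"twist": 0,"fingers": 12}]'

```text
clock: 12.2
position: [0.5251, 0.1054, 0.1235]
tool_rot: [180.0, -0.1, 85.8]
ft_force: [-7.5, 3.0, 8.9]
opening: 0.0208
```

```bash
python3 -c "
from h import *
look(12,(200,160,310,240),7); print(plat('scene12'),plat2('scene12'))"
```

```text
[ 36.7   6.9 123.5] 10.6 [-7.5  3.   8.9]
(np.float64(197.23), np.float64(197.19)) 197.84
```

View pics/scene12ov.png

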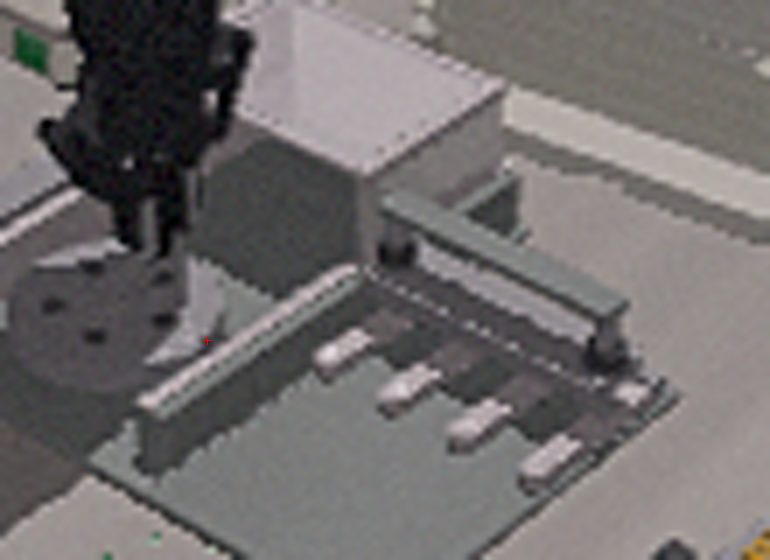

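Call:
move_arm --deltas '[{"x": 0.2,"y": -2,"z": 0,"twist": 0,"fingers": 12},{"x": 0,"y": 0,"z": 0,"twist": 0,"fingers": 12}]'

```text
clock: 12.45
position: [0.5253, 0.1033, 0.1235]
tool_rot: [180.0, -0.1, 85.8]
ft_force: [-7.5, 3.0, 8.8]
opening: 0.021
```

```bash
python3 -c "
from h import *
look(13,(200,160,310,240),7); print(plat('scene13'),plat2('scene13'))"
```

```text
[ 37.1   4.9 123.5] 7.5 [-7.5  3.   8.8]
(np.float64(197.38), np.float64(197.33)) 198.079
```

Call:
move_arm --deltas '[{"x": 0.1,"y": -2,"z": 0,"twist": 0,"fingers": 12},{"x": 0,"y": 0,"z": 0,"twist": 0,"fingers": 12}]'

```text
clock: 12.7
position: [0.5254, 0.1013, 0.1234]
tool_rot: [-180.0, -0.1, 85.8]
ft_force: [-7.1, 2.9, 8.6]
opening: 0.0204
```

```bash
python3 -c "
from h import *
look(14,(200,160,310,240),7); print(plat('scene14'),plat2('scene14'))"
```

```text
[ 37.3   2.9 123.4] 4.4 [-7.1  2.9  8.6]
(np.float64(197.82), np.float64(197.56)) 198.431
```

Call:
move_arm --deltas '[{"x": 0,"y": -2,"z": 0,"twist": 0,"fingers": 12},{"x": 0,"y": 0,"z": 0,"twist": 0,"fingers": 12}]'

```text
clock: 12.95
position: [0.5254, 0.0993, 0.1234]
tool_rot: [-180.0, -0.1, 85.8]
ft_force: [-7.7, 2.7, 9.5]
opening: 0.021
```

```bash
python3 -c "
from h import *
look(15,(200,160,310,240),7); print(plat('scene15'),plat2('scene15'))"
```

```text
[ 37.4   0.9 123.4] 1.4 [-7.7  2.7  9.5]
(np.float64(198.4), np.float64(198.38)) 199.024
```

Call:
move_arm --deltas '[{"x": -0.1,"y": -2,"z": 0,"twist": 0,"fingers": 12},{"x": 0,"y": 0,"z": 0,"twist": 0,"fingers": 12}]'

```text
clock: 13.2
position: [0.5253, 0.0973, 0.1235]
tool_rot: [-180.0, -0.1, 85.8]
ft_force: [-7.7, 2.8, 8.7]
opening: 0.0208
```

```bash
python3 -c "
from h import *
look(16,(200,160,310,240),7); print(plat('scene16'),plat2('scene16'))"
```

```text
[ 37.5  -1.1 123.5] -1.7 [-7.7  2.8  8.7]
(np.float64(199.34), np.float64(198.97)) 199.937
```

Run:
```python
from h import *
a=np.array([-1.7,3.3,8.3,13.3,18.3,21.3,16.3,11.3]); X=w(np.c_[37.6*np.cos(np.radians(a)),37.6*np.sin(np.radians(a)),0*a]); print(np.c_[a[1:],np.diff(X,axis=0)[:,:2]*1000].round(2).tolist(),X[-1])
```

```text
[[3.3, 0.19, 3.27], [8.3, -0.09, 3.28], [13.3, -0.38, 3.26], [18.3, -0.66, 3.21], [21.3, -0.53, 1.9], [16.3, 0.83, -3.17], [11.3, 0.55, -3.23]] [0.52531168 0.10584742 0.        ]
```

Call:
move_arm --deltas '[{"x": 0.2,"y": 3.3,"z": 0,"twist": 0,"fingers": 12},{"x": -0.1,"y": 3.3,"z": 0,"twist": 0,"fingers": 12},{"x": -0.4,"y": 3.3,"z": 0,"twist": 0,"fingers": 12},{"x": -0.7,"y": 3.2,"z": 0,"twist": 0,"fingers": 12},{"x": -0.5,"y": 1.9,"z": 0,"twist": 0,"fingers": 12},{"x": 0,"y": 0,"z": 0,"twist": 0,"fingers": 12}]'

```text
clock: 13.85
position: [0.524, 0.1111, 0.1235]
tool_rot: [180.0, 0.1, 85.8]
ft_force: [-6.6, -3.7, 8.8]
opening: 0.0208
```

```bash
python3 -c "
from h import *
look(17,(200,160,310,240),7); print(plat('scene17'),plat2('scene17'))"
```

```text
[ 35.2  12.6 123.5] 19.6 [-6.6 -3.7  8.8]
(np.float64(197.99), np.float64(198.01)) 198.632
```

Call:
move_arm --deltas '[{"x": 0.7,"y": -3.2,"z": 0,"twist": 0,"fingers": 12},{"x": 0.7,"y": -3.2,"z": 0,"twist": 0,"fingers": 12},{"x": 0,"y": 0,"z": 0,"twist": 0,"fingers": 12},{"x": 0,"y": 0,"z": 0,"twist": 0,"fingers": 12}]'

```text
clock: 14.3
position: [0.5251, 0.1056, 0.1235]
tool_rot: [-180.0, -0.0, 85.8]
ft_force: [-8.3, 0.8, 9.8]
opening: 0.0207
```

```bash
python3 -c "
from h import *
look(18,(200,160,310,240),7); print(plat('scene18'),plat2('scene18'))"
```

```text
[ 36.7   7.1 123.5] 11.0 [-8.3  0.8  9.8]
(np.float64(197.23), np.float64(197.19)) 197.84
```

Call:
move_arm --deltas '[{"x": 0,"y": 0,"z": 0,"twist": 0,"fingers": 30},{"x": 0,"y": 0,"z": 0,"twist": 0,"fingers": 50},{"x": 0,"y": 0,"z": 0,"twist": 0,"fingers": 50},{"x": 0,"y": 0,"z": 40,"twist": 0,"fingers": 50},{"x": 0,"y": 0,"z": 50,"twist": 0,"fingers": 50},{"x": -30,"y": 0,"z": 50,"twist": 0,"fingers": 50},{"x": -50,"y": 0,"z": 0,"twist": 0,"fingers": 50},{"x": -50,"y": 0,"z": 0,"twist": 0,"fingers": 50}]'

```text
clock: 15.15
position: [0.3998, 0.1052, 0.2557]
tool_rot: [179.8, -0.0, 85.7]
ft_force: [-0.1, 0.1, 1.3]
opening: 0.0501
```

Run:
```python
from h import *
look(19,(180,150,310,240),6); print(plat('scene19'),plat2('scene19'))
p,d=cap('top','top19'); overlay('top',p,[(0,-61,41.5)],(180,130,300,250),5,'top19ov')
s=np.load('/tmp/scene19.npz')['p'][190:300,260:410,::-1]; cv2.imwrite('pics/s19r.png',cv2.resize(s,None,fx=5,fy=5,interpolation=cv2.INTER_CUBIC))
cv2.imwrite('pics/t19r.png',cv2.resize(p[180:250,290:400,::-1],None,fx=7,fy=7,interpolation=cv2.INTER_CUBIC))
cv2.imwrite('pics/t19l.png',cv2.resize(p[170:250,110:190,::-1],None,fx=7,fy=7,interpolation=cv2.INTER_CUBIC))
```

```text
[-88.3  -2.5 255.7] -178.4 [-0.1  0.1  1.3]
(np.float64(197.23), np.float64(197.19)) 197.778
```

View pics/scene19ov.png

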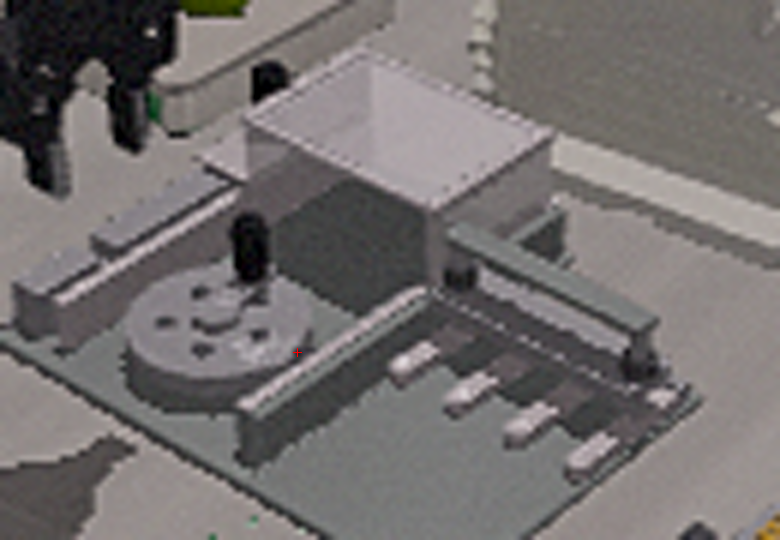

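View pics/top19ov.png

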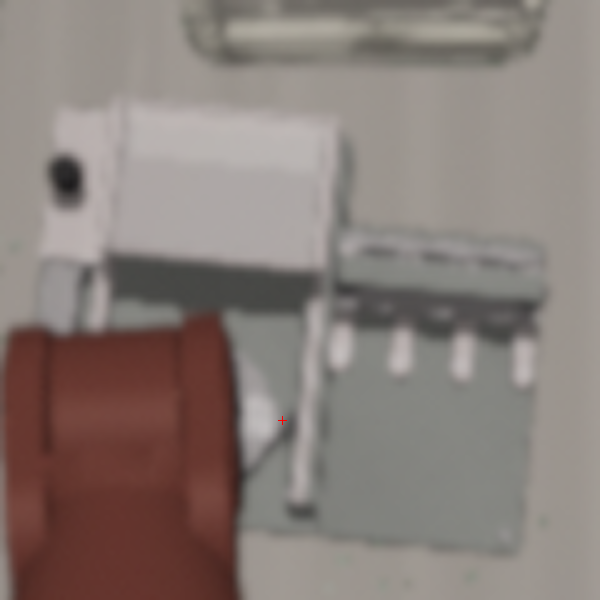

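View pics/t19r.png

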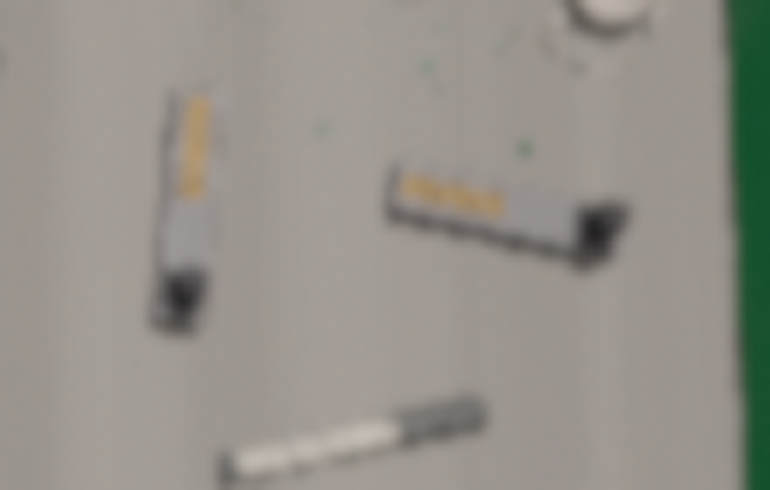

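View pics/t19l.png

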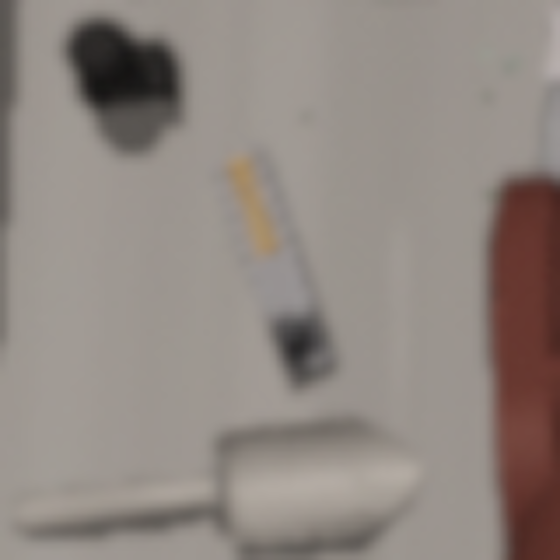

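View pics/s19r.png

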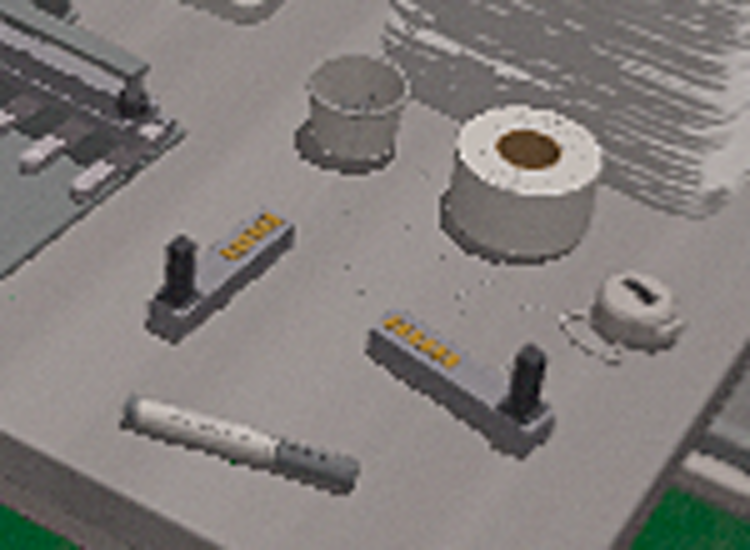

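```bash
cat >> h.py <<'E'
def holders(ts,tt,cents,R=.13):
    Cs=cloud('scene',np.load(f'/tmp/{ts}.npz')['d']); Ct=cloud('top',np.load(f'/tmp/{tt}.npz')['d'])
    out=[]
    for c in cents:
        for nm,C in(('scene',Cs),('top',Ct)):
            X=C.reshape(-1,3); m=(np.hypot(X[:,0]-c[0],X[:,1]-c[1])<.085)
            t=X[m&(X[:,2]>.013)&(X[:,2]<.027)]; po=X[m&(X[:,2]>.038)&(X[:,2]<.075)]; pt=X[m&(X[:,2]>.058)&(X[:,2]<.07)]
            if len(t)<10: print(nm,'few',len(t)); continue
            r=cv2.minAreaRect((t[:,:2]*1000).astype(np.float32))
            print(nm,len(t),'rect',np.round(r[0],1),np.round(r[1],1),round(r[2],1),'post',len(po),po.mean(0).round(4) if len(po) else None,'posttop',len(pt),pt.mean(0).round(4) if len(pt) else None)
E
python3 -c "
from h import *
holders('scene19','top19',[(.504,.345),(.49,-.246),(.50,-.42)])"
```

```text
scene 157 rect [495.5 351.8] [153.5  46.5] 12.2 post 34 [0.4651 0.3375 0.0521] posttop 11 [0.4651 0.3382 0.0631]
top 222 rect [497.9 334.5] [153.1  80.6] 11.8 post 26 [0.4644 0.3386 0.0583] posttop 14 [0.467  0.3403 0.0647]
scene 219 rect [ 506.1 -246.3] [ 29.1 124.5] 85.3 post 44 [ 0.4595 -0.2423  0.0534] posttop 18 [ 0.4604 -0.2422  0.062 ]
top 198 rect [ 489.5 -234.2] [138.2 117.8] 26.7 post 23 [ 0.4623 -0.2425  0.0589] posttop 16 [ 0.4632 -0.2424  0.0624]
scene 289 rect [ 505.1 -409.9] [119.2  34.4] 79.9 post 52 [ 0.4934 -0.4547  0.0545] posttop 21 [ 0.4951 -0.4547  0.0631]
top 199 rect [ 506.3 -419.7] [132.7  84.6] 47.5 post 25 [ 0.4976 -0.4549  0.059 ] posttop 13 [ 0.497  -0.4564  0.0652]
```

```bash
cat >> h.py <<'E'
def hold2(ts,c,name='scene'):
    C=cloud(name,np.load(f'/tmp/{ts}.npz')['d']); Z=C[...,2]
    m=((np.hypot(C[...,0]-c[0],C[...,1]-c[1])<.1)&(Z>.011)&(Z<.075)).astype(np.uint8)
    m=cv2.morphologyEx(m,cv2.MORPH_OPEN,np.ones((2,2),np.uint8))
    n,l,st,ce=cv2.connectedComponentsWithStats(m,connectivity=4)
    # component nearest
    best=max(range(1,n),key=lambda i:st[i,4]); M=l==best
    t=C[M&(Z<.026)&(Z>.013)]; r=cv2.minAreaRect((t[:,:2]*1000).astype(np.float32))
    pt=C[M&(Z>.05)]
    q=t[:,:2]-t[:,:2].mean(0); u,s,v=np.linalg.svd(q,full_matrices=False); a=np.degrees(np.arctan2(v[0,1],v[0,0]))
    print(name,len(t),np.round(r[0],1),np.round(r[1],1),round(r[2],1),'pca',round(a,1),'mean',t[:,:2].mean(0).round(4),'post',pt.mean(0).round(4),len(pt))
E
python3 -c "
from h import *
for c in [(.504,.345),(.49,-.246),(.50,-.42)]:
    hold2('scene19',c); hold2('top19',c,'top')"
```

```text
scene 161 [479.6 364.9] [157.5  74.1] 24.0 pca -169.1 mean [0.4732 0.3448] post [0.4648 0.335  0.0576] 11
top 165 [506.9 353.5] [115.2  24.1] 20.8 pca -158.1 mean [0.5102 0.3544] post [0.4671 0.338  0.0632] 17
scene 181 [ 504.2 -247.2] [ 26.6 120.9] 85.5 pca 174.9 mean [ 0.5047 -0.2507] post [ 0.4592 -0.2445  0.0581] 16
top 146 [ 505.7 -248.4] [ 23.5 115.7] 84.1 pca 173.2 mean [ 0.5138 -0.2493] post [ 0.4635 -0.2423  0.0623] 19
scene 261 [ 505.1 -412.1] [115.7  31.7] 77.3 pca -103.5 mean [ 0.5027 -0.4127] post [ 0.4935 -0.4569  0.0592] 22
top 166 [ 506.4 -413.1] [117.5  24.9] 78.1 pca -103.4 mean [ 0.5066 -0.4083] post [ 0.4965 -0.4551  0.0614] 17
```

Call:
move_arm --deltas '[{"x": 7.7,"y": -43.5,"z": 0,"twist": 0,"fingers": 50},{"x": 7.7,"y": -43.5,"z": 0,"twist": 0,"fingers": 50},{"x": 7.7,"y": -43.5,"z": 0,"twist": 0,"fingers": 50},{"x": 7.7,"y": -43.5,"z": 0,"twist": 0,"fingers": 50},{"x": 7.7,"y": -43.5,"z": 0,"twist": 0,"fingers": 50},{"x": 7.7,"y": -43.5,"z": 0,"twist": 0,"fingers": 50},{"x": 7.7,"y": -43.5,"z": 0,"twist": 0,"fingers": 50},{"x": 7.5,"y": -43.5,"z": 0,"twist": -0.01,"fingers": 50}]'

```text
clock: 16.05
position: [0.4618, -0.2452, 0.2546]
tool_rot: [180.0, 0.0, 85.2]
ft_force: [1.0, 0.2, -0.1]
opening: 0.0498
```

Call:
move_arm --deltas '[{"x": 0,"y": 0,"z": -45,"twist": 0,"fingers": 50},{"x": 0,"y": 0,"z": -45,"twist": 0,"fingers": 50},{"x": 0,"y": 0,"z": 0,"twist": 0,"fingers": 50},{"x": 0,"y": 0,"z": 0,"twist": 0,"fingers": 50}]'

```text
clock: 16.45
position: [0.4614, -0.2428, 0.1648]
tool_rot: [-179.9, -0.0, 85.2]
ft_force: [1.0, 0.4, 0.5]
opening: 0.0502
```

```bash
python3 -c "
from h import *
hold2('scene19',(.49,-.246))
p,d=cap('scene','scene20'); cv2.imwrite('pics/s20.png',cv2.resize(p[150:300,240:410,::-1],None,fx=4.5,fy=4.5,interpolation=cv2.INTER_CUBIC)); print(env.read_state()['position'])"
```

```text
scene 181 [ 504.2 -247.2] [ 26.6 120.9] 85.5 pca 174.9 mean [ 0.5047 -0.2507] post [ 0.4592 -0.2445  0.0581] 16
[ 0.46222677 -0.24325689  0.16601749]
```

View pics/s20.png

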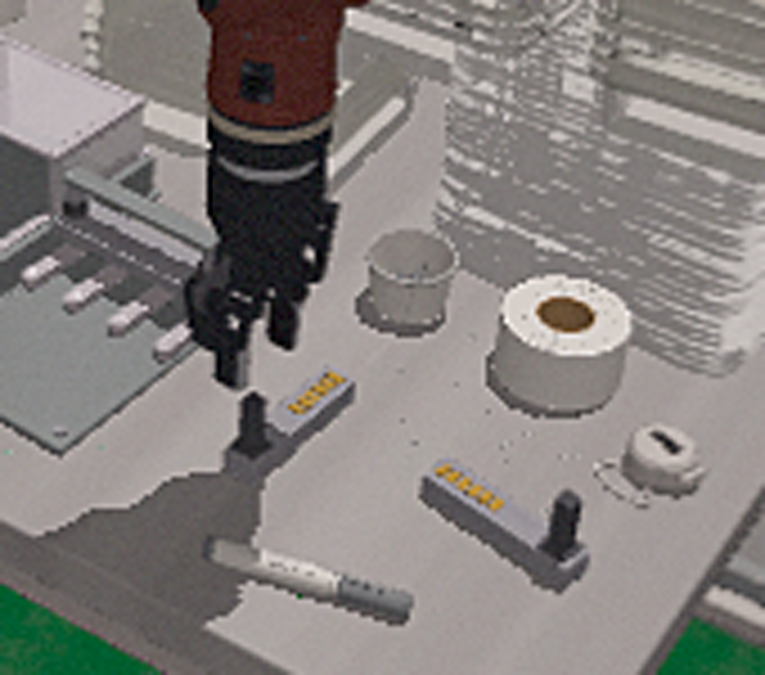

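Call:
move_arm --deltas '[{"x": 0,"y": 0,"z": -30,"twist": 0,"fingers": 50},{"x": 0,"y": 0,"z": -31,"twist": 0,"fingers": 50},{"x": 0,"y": 0,"z": 0,"twist": 0,"fingers": 50},{"x": 0,"y": 0,"z": 0,"twist": 0,"fingers": 5},{"x": 0,"y": 0,"z": 0,"twist": 0,"fingers": 5},{"x": 0,"y": 0,"z": 0,"twist": 0,"fingers": 5},{"x": 0,"y": 0,"z": 0,"twist": 0,"fingers": 5},{"x": 0,"y": 0,"z": 0,"twist": 0,"fingers": 5}]' --grip_force 50

```text
clock: 17.3
position: [0.4625, -0.2436, 0.1056]
tool_rot: [179.8, 0.1, 85.2]
ft_force: [-0.8, -0.2, 9.3]
opening: 0.0134
```

Call:
move_arm --deltas '[{"x": 0,"y": 0,"z": 18,"twist": 0,"fingers": 5},{"x": 0,"y": 0,"z": 18,"twist": 0,"fingers": 5},{"x": -14,"y": 30,"z": 0,"twist": 0.01,"fingers": 5},{"x": -14,"y": 40,"z": 0,"twist": 0,"fingers": 5},{"x": -14,"y": 40,"z": 0,"twist": 0,"fingers": 5},{"x": -15,"y": 40,"z": 0,"twist": 0,"fingers": 5},{"x": -14,"y": 37,"z": 0,"twist": 0,"fingers": 5},{"x": 0,"y": 0,"z": 0,"twist": 0,"fingers": 5}]'

```text
clock: 18.1
position: [0.3877, -0.0522, 0.14]
tool_rot: [-179.9, -0.1, 86.0]
ft_force: [-0.7, -1.1, -2.3]
opening: 0.0132
```

```bash
cat > lk.py <<'E'
from h import *
import sys
i=sys.argv[1]; y=float(sys.argv[2])
st=env.read_state(); print('tcp press',pr(st['position']).round(1),st['tool_rot'].round(2),st['ft_force'].round(1),st['opening'].round(4))
pts=[(135,y,8),(45,y+15,8),(45,y-15,8)]
p,d=cap('scene','scene'+i); overlay('scene',p,pts,(190,170,310,260),6,f's{i}')
p,d=cap('top','top'+i); overlay('top',p,pts,(220,165,310,265),6,f't{i}')
E
python3 lk.py 21 -164
```

```text
Traceback (most recent call last):
  File "lk.py", line 4, in <module>
    st=env.read_state(); print('tcp press',pr(st['position']).round(1),st['tool_rot'].round(2),st['ft_force'].round(1),st['opening'].round(4))
                                                                                                                       ^^^^^^^^^^^^^^^^^^^
AttributeError: 'float' object has no attribute 'round'
```

```bash
sed -i "s/st\['opening'\].round(4)/st['opening']/" lk.py; python3 lk.py 21 -164
```

```text
tcp press [[ -88.8 -160.3  140. ]] [-1.7988e+02 -1.0000e-01  8.5960e+01] [-0.7 -1.1 -2.3] 0.013233013472516942
```

View pics/s21.png

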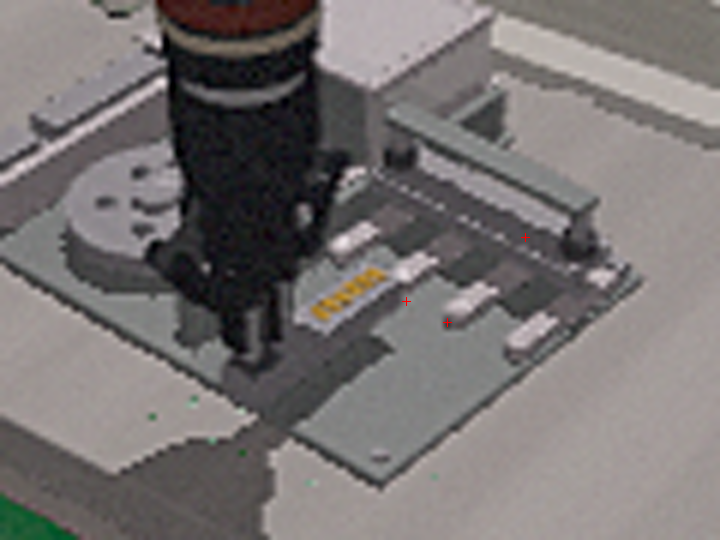

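View pics/t21.png

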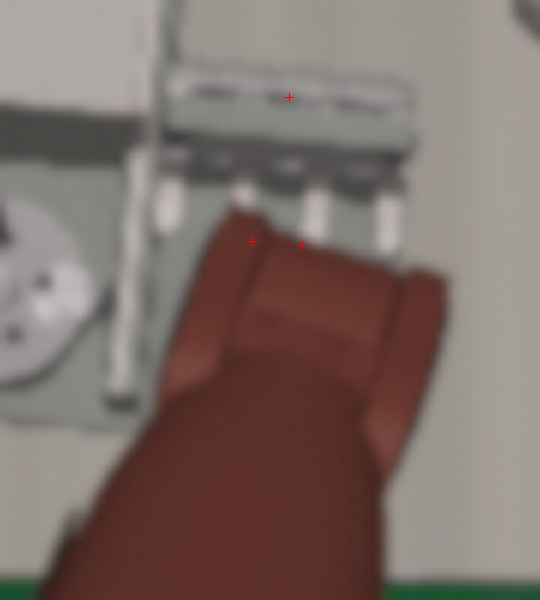

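Call:
move_arm --deltas '[{"x": 0,"y": 0,"z": -10,"twist": 0,"fingers": 5},{"x": 0,"y": 0,"z": -8,"twist": 0,"fingers": 5},{"x": 0,"y": 0,"z": -6,"twist": 0,"fingers": 5},{"x": 0,"y": 0,"z": 0,"twist": 0,"fingers": 5},{"x": 0,"y": 0,"z": 0,"twist": 0,"fingers": 5}]'

```text
clock: 18.7
position: [0.3901, -0.056, 0.115]
tool_rot: [-179.9, -0.0, 85.7]
ft_force: [0.7, 0.8, -3.3]
opening: 0.0129
```

```bash
cat >> lk.py <<'E'
s=np.load(f'/tmp/scene{i}.npz'); rgb=s['p'].astype(int); m=(rgb[...,0]-rgb[...,2]>45)&(rgb[...,0]>100)
C=cloud('scene',s['d']); Q=pr(C.reshape(-1,3)).reshape(C.shape)
m&=(Q[...,0]>-80)&(Q[...,0]<130)&(abs(Q[...,1]-y)<25)
vv,uu=np.where(m); zt=float(sys.argv[3])
B=pr(onz('scene',np.c_[uu,vv],zt/1000)); 
if len(B)>8:
    r=cv2.minAreaRect(B[:,:2].astype(np.float32)); print('brass n',len(B),'mean',B.mean(0).round(1),'depthz',np.nanmedian(Q[m][:,2]).round(1),'rect',np.round(r[0],1),np.round(r[1],1),round(r[2],1)); q=B[:,:2]-B[:,:2].mean(0); v=np.linalg.svd(q)[2][0] if len(q)<400 else [1,0]; print('dir',np.degrees(np.arctan(v[1]/v[0])).round(1))
E
python3 lk.py 22 -164 32
```

```text
tcp press [[ -86.1 -164.   115. ]] [-1.7994e+02 -1.0000e-02  8.5720e+01] [ 0.7  0.8 -3.3] 0.012938906035975785
brass n 33 mean [ -13.  -163.6   32. ] depthz 29.3 rect [ -12.7 -163.7] [12.3 50.5] 88.3
dir -0.1
```

View pics/s22.png

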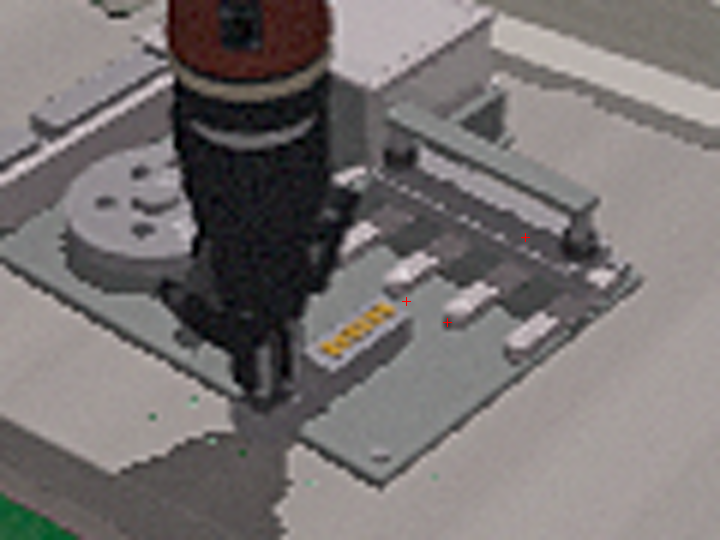

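Call:
move_arm --deltas '[{"x": 10,"y": -0.7,"z": 0,"twist": 0,"fingers": 5},{"x": 10,"y": -0.8,"z": 0,"twist": 0,"fingers": 5},{"x": 8,"y": -0.6,"z": 0,"twist": 0,"fingers": 5},{"x": 8,"y": -0.6,"z": 0,"twist": 0,"fingers": 5},{"x": 8,"y": -0.6,"z": 0,"twist": 0,"fingers": 5},{"x": 8,"y": -0.6,"z": 0,"twist": 0,"fingers": 5},{"x": 8,"y": -0.6,"z": 0,"twist": 0,"fingers": 5},{"x": 0,"y": 0,"z": 0,"twist": 0,"fingers": 5}]'

```text
clock: 19.6
position: [0.4516, -0.0605, 0.1154]
tool_rot: [179.9, 0.0, 85.8]
ft_force: [-0.2, -0.6, -2.0]
opening: 0.0131
```

Call:
move_arm --deltas '[{"x": 8,"y": -0.6,"z": 0,"twist": 0,"fingers": 5},{"x": 8,"y": -0.6,"z": 0,"twist": 0,"fingers": 5},{"x": 8,"y": -0.6,"z": 0,"twist": 0,"fingers": 5},{"x": 8,"y": -0.6,"z": 0,"twist": 0,"fingers": 5},{"x": 8,"y": -0.6,"z": 0,"twist": 0,"fingers": 5},{"x": 7,"y": -0.5,"z": 0,"twist": 0,"fingers": 5},{"x": 0,"y": 0,"z": 0,"twist": 0,"fingers": 5}]'

```text
clock: 20.3
position: [0.4985, -0.064, 0.1154]
tool_rot: [179.9, 0.0, 85.8]
ft_force: [-0.3, 0.5, -1.8]
opening: 0.0132
```

Lower it onto the floor, then press home gently.

Call:
move_arm --deltas '[{"x": 0,"y": 0,"z": -1.5,"twist": 0,"fingers": 5},{"x": 2,"y": -0.1,"z": 0,"twist": 0,"fingers": 5},{"x": 2,"y": -0.1,"z": 0,"twist": 0,"fingers": 5},{"x": 2,"y": -0.1,"z": 0,"twist": 0,"fingers": 5},{"x": 0,"y": 0,"z": 0,"twist": 0,"fingers": 5}]'

```text
clock: 20.8
position: [0.5033, -0.0641, 0.1138]
tool_rot: [-180.0, -0.0, 85.8]
ft_force: [-0.1, -0.0, -2.3]
opening: 0.0131
```

Call:
move_arm --deltas '[{"x": 2,"y": -0.1,"z": -1,"twist": 0,"fingers": 5},{"x": 2,"y": -0.1,"z": 0,"twist": 0,"fingers": 5},{"x": 0,"y": 0,"z": 0,"twist": 0,"fingers": 5},{"x": 0,"y": 0,"z": 0,"twist": 0,"fingers": 5}]'

```text
clock: 21.2
position: [0.5037, -0.064, 0.1136]
tool_rot: [-179.6, 0.0, 85.7]
ft_force: [-22.2, 1.3, 30.4]
opening: 0.013
```

Call:
move_arm --deltas '[{"x": -1,"y": 0,"z": 1.5,"twist": 0,"fingers": 5},{"x": 0,"y": 0,"z": 0,"twist": 0,"fingers": 5}]'

```text
clock: 21.4
position: [0.5037, -0.0639, 0.114]
tool_rot: [-179.7, -0.0, 85.7]
ft_force: [-10.5, -0.1, 4.1]
opening: 0.0133
```

```bash
python3 lk.py 23 -164 30
```

```text
tcp press [[  27.8 -163.5  114. ]] [-179.72   -0.     85.75] [-10.5  -0.1   4.1] 0.01333033571489369
```

View pics/s23.png

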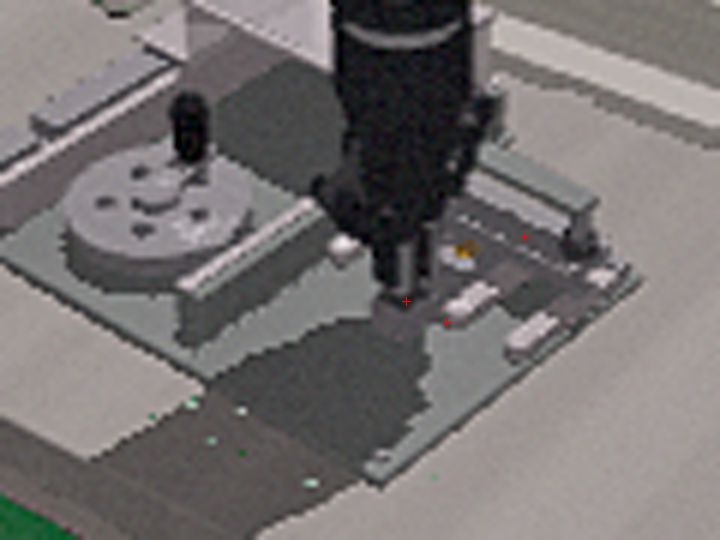

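Call:
move_arm --deltas '[{"x": 0,"y": 0,"z": 0,"twist": 0,"fingers": 40},{"x": 0,"y": 0,"z": 0,"twist": 0,"fingers": 45},{"x": 0,"y": 0,"z": 0,"twist": 0,"fingers": 45},{"x": 0,"y": 0,"z": 40,"twist": 0,"fingers": 45},{"x": 0,"y": 0,"z": 50,"twist": 0,"fingers": 45},{"x": 0,"y": -30,"z": 35,"twist": 0,"fingers": 45},{"x": -1,"y": -46,"z": 0,"twist": 0,"fingers": 45},{"x": -1,"y": -46,"z": 0,"twist": 0,"fingers": 45}]'

```text
clock: 22.3
position: [0.5053, -0.1878, 0.2412]
tool_rot: [179.8, 0.1, 85.9]
ft_force: [0.3, 0.9, -0.7]
opening: 0.0446
```

```bash
python3 lk.py 24 -164 30
python3 - <<'E'
from h import *
st=env.read_state(); print(st['position'],st['tool_rot'])
for c in [(.50,-.42)]: hold2('scene24',c); hold2('top24',c,'top')
hold2('top24',(.504,.345),'top')
E
```

```text
tcp press [[  38.5 -286.9  241.2]] [1.7978e+02 9.0000e-02 8.5860e+01] [ 0.3  0.9 -0.7] 0.04457847903015078
[ 0.50488036 -0.19127603  0.23991414] [1.79854479e+02 1.47546404e-01 8.55051736e+01]
scene 268 [ 504.6 -413.5] [115.   30.4] 78.0 pca -103.3 mean [ 0.5024 -0.4125] post [ 0.4934 -0.4567  0.0597] 24
top 163 [ 506.4 -413.6] [117.6  25.8] 78.1 pca -103.8 mean [ 0.5066 -0.408 ] post [ 0.4963 -0.4554  0.0618] 16
top 159 [498.6 319. ] [115.   25.4] 31.5 pca -148.0 mean [0.5042 0.322 ] post [0.4615 0.2965 0.0628] 20
```

View pics/s24.png

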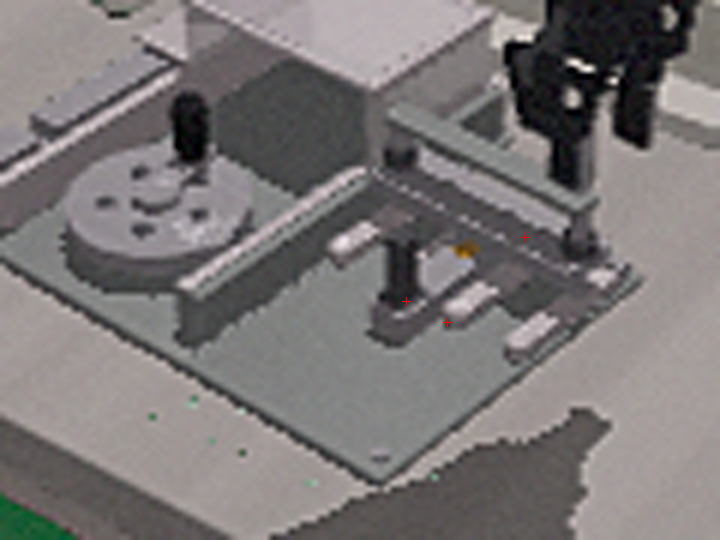

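Call:
move_arm --deltas '[{"x": -1,"y": -38,"z": 0,"twist": 0.144,"fingers": 45},{"x": -1,"y": -38,"z": 0,"twist": 0.144,"fingers": 45},{"x": -1,"y": -38,"z": 0,"twist": 0.144,"fingers": 45},{"x": -1,"y": -38,"z": 0,"twist": 0.144,"fingers": 45},{"x": -1,"y": -38,"z": 0,"twist": 0.144,"fingers": 45},{"x": -1,"y": -38,"z": 0,"twist": 0.144,"fingers": 45},{"x": -1,"y": -38,"z": 0,"twist": 0.144,"fingers": 45},{"x": -1,"y": 0,"z": 0,"twist": 0.144,"fingers": 45}]'

```text
clock: 23.2
position: [0.4959, -0.4566, 0.2386]
tool_rot: [-179.9, 0.1, 151.9]
ft_force: [-0.5, 1.1, -0.5]
opening: 0.0448
```

Call:
move_arm --deltas '[{"x": 0,"y": 0,"z": -30,"twist": 0.144,"fingers": 45},{"x": 0,"y": 0,"z": -40,"twist": 0.144,"fingers": 45},{"x": 0,"y": 0,"z": 0,"twist": 0,"fingers": 45},{"x": 0,"y": 0,"z": 0,"twist": 0,"fingers": 45}]'

```text
clock: 23.6
position: [0.4964, -0.4519, 0.1695]
tool_rot: [179.9, -0.1, 168.0]
ft_force: [0.9, -0.5, 0.4]
opening: 0.0449
```

Call:
move_arm --deltas '[{"x": -0.5,"y": -4.5,"z": 0,"twist": 0,"fingers": 45},{"x": 0,"y": 0,"z": -32,"twist": 0,"fingers": 45},{"x": 0,"y": 0,"z": -32,"twist": 0,"fingers": 45},{"x": 0,"y": 0,"z": 0,"twist": 0,"fingers": 45}]'

```text
clock: 24.0
position: [0.4949, -0.4559, 0.1034]
tool_rot: [179.9, -0.2, 168.1]
ft_force: [0.2, -0.1, -0.1]
opening: 0.045
```

Call:
move_arm --deltas '[{"x": 0,"y": 0,"z": 0,"twist": 0,"fingers": 5},{"x": 0,"y": 0,"z": 0,"twist": 0,"fingers": 5},{"x": 0,"y": 0,"z": 0,"twist": 0,"fingers": 5},{"x": 0,"y": 0,"z": 0,"twist": 0,"fingers": 5},{"x": 0,"y": 0,"z": 0,"twist": 0,"fingers": 5}]'

```text
clock: 24.5
position: [0.4966, -0.4576, 0.1075]
tool_rot: [-179.9, 0.1, 168.3]
ft_force: [-0.7, 1.6, 8.2]
opening: 0.0131
```

Call:
move_arm --deltas '[{"x": 0,"y": 0,"z": 25,"twist": 0,"fingers": 5},{"x": 0,"y": 0,"z": 35,"twist": 0,"fingers": 5},{"x": -13,"y": 40,"z": 0,"twist": -0.13,"fingers": 5},{"x": -13,"y": 40,"z": 0,"twist": -0.13,"fingers": 5},{"x": -13,"y": 40,"z": 0,"twist": -0.13,"fingers": 5},{"x": -13,"y": 40,"z": 0,"twist": -0.13,"fingers": 5},{"x": -13,"y": 40,"z": 0,"twist": -0.13,"fingers": 5},{"x": -13,"y": 40,"z": 0,"twist": -0.13,"fingers": 5}]'

```text
clock: 25.3
position: [0.4173, -0.2155, 0.166]
tool_rot: [180.0, 0.1, 123.2]
ft_force: [1.2, -1.0, -1.9]
opening: 0.0129
```

Call:
move_arm --deltas '[{"x": -13,"y": 40,"z": 0,"twist": -0.13,"fingers": 5},{"x": -13,"y": 40,"z": 0,"twist": -0.13,"fingers": 5},{"x": -6,"y": 38,"z": 0,"twist": -0.13,"fingers": 5},{"x": 0,"y": 0,"z": 0,"twist": -0.13,"fingers": 5},{"x": 0,"y": 0,"z": 0,"twist": -0.135,"fingers": 5},{"x": 0,"y": 0,"z": -20,"twist": 0,"fingers": 5},{"x": 0,"y": 0,"z": 0,"twist": 0,"fingers": 5},{"x": 0,"y": 0,"z": 0,"twist": 0,"fingers": 5}]'

```text
clock: 26.1
position: [0.3857, -0.0988, 0.1457]
tool_rot: [-180.0, -0.0, 86.1]
ft_force: [-0.1, 1.3, -1.7]
opening: 0.013
```

Call:
move_arm --deltas '[{"x": 0.5,"y": -1,"z": -10,"twist": -0.004,"fingers": 5},{"x": 0,"y": 0,"z": -10,"twist": 0,"fingers": 5},{"x": 0,"y": 0,"z": -8,"twist": 0,"fingers": 5},{"x": 0,"y": 0,"z": 0,"twist": 0,"fingers": 5},{"x": 0,"y": 0,"z": 0,"twist": 0,"fingers": 5}]'

```text
clock: 26.6
position: [0.3861, -0.0997, 0.1171]
tool_rot: [-179.9, -0.0, 85.8]
ft_force: [0.6, -1.1, -0.6]
opening: 0.013
```

```bash
python3 lk.py 25 -208 32
```

```text
tcp press [[ -86.9 -207.8  117.1]] [-1.7995e+02 -2.0000e-02  8.5820e+01] [ 0.6 -1.1 -0.6] 0.012971134352546274
brass n 35 mean [ -13.8 -207.4   32. ] depthz 31.0 rect [ -13.3 -208.1] [49.7 12.9] 0.3
dir 0.4
```

View pics/s25.png

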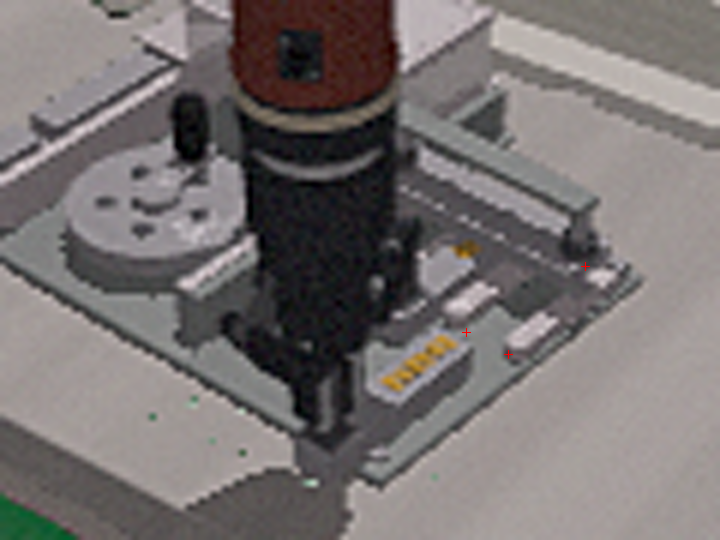

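Call:
move_arm --deltas '[{"x": 10,"y": -0.7,"z": -0.6,"twist": 0,"fingers": 5},{"x": 10,"y": -0.8,"z": 0,"twist": 0,"fingers": 5},{"x": 8,"y": -0.6,"z": 0,"twist": 0,"fingers": 5},{"x": 8,"y": -0.6,"z": 0,"twist": 0,"fingers": 5},{"x": 8,"y": -0.6,"z": 0,"twist": 0,"fingers": 5},{"x": 8,"y": -0.6,"z": 0,"twist": 0,"fingers": 5},{"x": 8,"y": -0.6,"z": 0,"twist": 0,"fingers": 5},{"x": 0,"y": 0,"z": 0,"twist": 0,"fingers": 5}]'

```text
clock: 27.5
position: [0.4476, -0.1045, 0.1168]
tool_rot: [179.9, 0.0, 85.8]
ft_force: [0.4, -0.1, -1.5]
opening: 0.0133
```

Call:
move_arm --deltas '[{"x": 8,"y": -0.6,"z": 0,"twist": 0,"fingers": 5},{"x": 8,"y": -0.6,"z": 0,"twist": 0,"fingers": 5},{"x": 8,"y": -0.6,"z": 0,"twist": 0,"fingers": 5},{"x": 8,"y": -0.6,"z": 0,"twist": 0,"fingers": 5},{"x": 8,"y": -0.6,"z": 0,"twist": 0,"fingers": 5},{"x": 6,"y": -0.4,"z": 0,"twist": 0,"fingers": 5},{"x": 0,"y": 0,"z": 0,"twist": 0,"fingers": 5}]'

```text
clock: 28.2
position: [0.4934, -0.1077, 0.1168]
tool_rot: [179.9, -0.0, 85.8]
ft_force: [1.2, 1.2, -2.2]
opening: 0.0131
```

Call:
move_arm --deltas '[{"x": 2,"y": -0.1,"z": -1.5,"twist": 0,"fingers": 5},{"x": 2,"y": -0.1,"z": 0,"twist": 0,"fingers": 5},{"x": 2,"y": -0.1,"z": 0,"twist": 0,"fingers": 5},{"x": 2,"y": -0.1,"z": 0,"twist": 0,"fingers": 5},{"x": 0,"y": 0,"z": 0,"twist": 0,"fingers": 5},{"x": 0,"y": 0,"z": 0,"twist": 0,"fingers": 5}]'

```text
clock: 28.8
position: [0.4989, -0.1079, 0.1155]
tool_rot: [-179.9, 0.0, 85.8]
ft_force: [-6.4, 2.0, 7.8]
opening: 0.0128
```

Call:
move_arm --deltas '[{"x": 1.5,"y": -0.1,"z": 0.5,"twist": 0,"fingers": 5},{"x": 1,"y": -0.1,"z": 0,"twist": 0,"fingers": 5},{"x": 0,"y": 0,"z": 0,"twist": 0,"fingers": 5},{"x": 0,"y": 0,"z": 0,"twist": 0,"fingers": 5}]'

```text
clock: 29.2
position: [0.4999, -0.1078, 0.1154]
tool_rot: [-179.7, -0.0, 85.8]
ft_force: [-12.0, 2.0, 9.3]
opening: 0.013
```

Call:
move_arm --deltas '[{"x": 1.5,"y": 0,"z": 0.5,"twist": 0,"fingers": 5},{"x": 0,"y": 0,"z": 0,"twist": 0,"fingers": 5},{"x": 0,"y": 0,"z": 0,"twist": 0,"fingers": 5}]'

```text
clock: 29.5
position: [0.5001, -0.1076, 0.1155]
tool_rot: [-179.5, -0.0, 85.8]
ft_force: [-16.0, 1.4, 9.5]
opening: 0.0129
```

Call:
move_arm --deltas '[{"x": -1,"y": 0,"z": 0.5,"twist": 0,"fingers": 5},{"x": 0,"y": 0,"z": 0,"twist": 0,"fingers": 40},{"x": 0,"y": 0,"z": 0,"twist": 0,"fingers": 45},{"x": 0,"y": 0,"z": 0,"twist": 0,"fingers": 45},{"x": 0,"y": 0,"z": 40,"twist": 0,"fingers": 45},{"x": 0,"y": 0,"z": 50,"twist": 0,"fingers": 45},{"x": -30,"y": 0,"z": 35,"twist": 0,"fingers": 45},{"x": -50,"y": 0,"z": 0,"twist": 0,"fingers": 45}]'

```text
clock: 30.3
position: [0.427, -0.1099, 0.2462]
tool_rot: [179.4, 0.2, 85.9]
ft_force: [-0.3, -1.1, 0.5]
opening: 0.0449
```

Call:
move_arm --deltas '[{"x": -50,"y": 0,"z": 0,"twist": 0,"fingers": 45},{"x": -10,"y": 30,"z": 0,"twist": 0,"fingers": 45},{"x": 0,"y": 40,"z": 0,"twist": 0,"fingers": 45},{"x": 0,"y": 0,"z": 0,"twist": 0,"fingers": 45}]'

```text
clock: 30.7
position: [0.3626, -0.0355, 0.2421]
tool_rot: [180.0, -0.1, 86.0]
ft_force: [0.1, -0.0, -0.4]
opening: 0.0449
```

```bash
python3 lk.py 26 -208 30
python3 - <<'E'
from h import *
st=env.read_state(); print(st['position'],st['tool_rot'])
hold2('top26',(.5,.32),'top'); hold2('scene26',(.5,.32))
s=np.load('/tmp/scene26.npz')['p'];cv2.imwrite('pics/s26f.png',cv2.resize(s[130:260,60:320,::-1],None,fx=3,fy=3,interpolation=cv2.INTER_CUBIC))
print(plat('scene26'))
E
```

```text
tcp press [[-115.  -145.5  242.1]] [ 1.7995e+02 -6.0000e-02  8.5970e+01] [ 0.1 -0.  -0.4] 0.0448715104427317
[ 0.36372336 -0.03791222  0.24213866] [1.79920175e+02 3.29321515e-02 8.59432191e+01]
top 162 [498.7 318.8] [117.3  24.7] 31.7 pca -147.6 mean [0.5017 0.3208] post [0.4613 0.2968 0.0626] 19
scene 101 [498.9 318. ] [119.3  24.8] 32.2 pca -147.7 mean [0.4987 0.314 ] post [0.4595 0.2932 0.0591] 11
(np.float64(197.23), np.float64(197.19))
```

View pics/s26f.png

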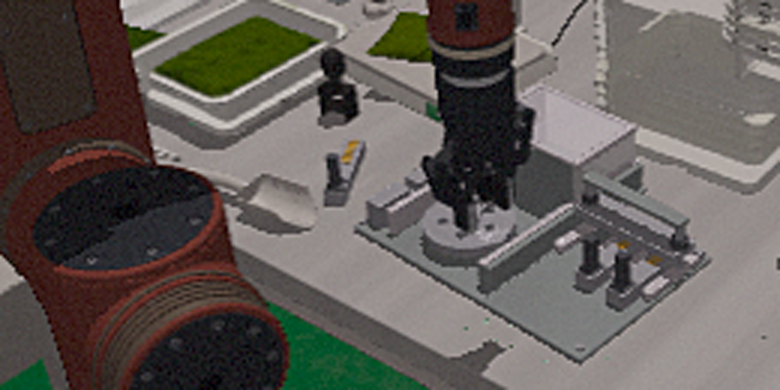

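View pics/s26.png

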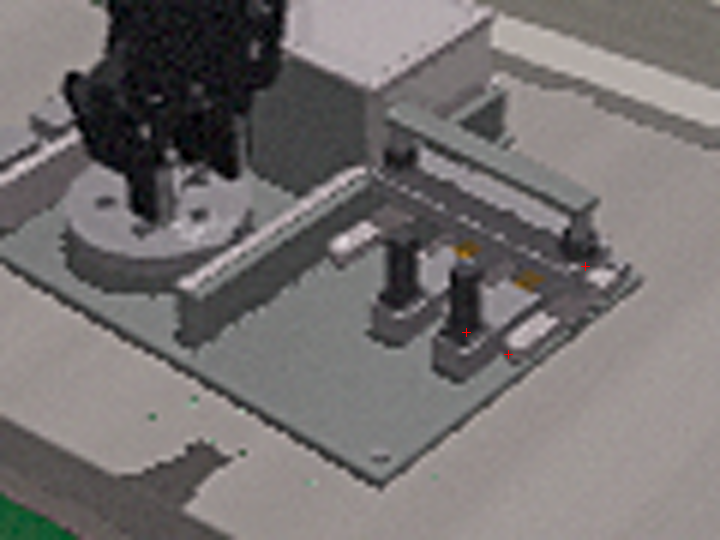

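Call:
move_arm --deltas '[{"x": 12.2,"y": 41.6,"z": 0,"twist": 0.105,"fingers": 45},{"x": 12.2,"y": 41.6,"z": 0,"twist": 0.105,"fingers": 45},{"x": 12.2,"y": 41.6,"z": 0,"twist": 0.105,"fingers": 45},{"x": 12.2,"y": 41.6,"z": 0,"twist": 0.105,"fingers": 45},{"x": 12.2,"y": 41.6,"z": 0,"twist": 0.105,"fingers": 45},{"x": 12.2,"y": 41.6,"z": 0,"twist": 0.105,"fingers": 45},{"x": 12.2,"y": 41.6,"z": 0,"twist": 0,"fingers": 45},{"x": 12.2,"y": 41.6,"z": 0,"twist": 0,"fingers": 45}]'

```text
clock: 31.6
position: [0.4623, 0.2957, 0.2415]
tool_rot: [180.0, 0.0, 121.9]
ft_force: [0.9, 0.2, 0.2]
opening: 0.0446
```

Call:
move_arm --deltas '[{"x": 0,"y": 0,"z": -40,"twist": 0,"fingers": 45},{"x": 0,"y": 0,"z": -35,"twist": 0,"fingers": 45},{"x": 0,"y": 0,"z": 0,"twist": 0,"fingers": 45},{"x": 0,"y": 0,"z": 0,"twist": 0,"fingers": 45}]'

```text
clock: 32.0
position: [0.4615, 0.2938, 0.1669]
tool_rot: [-179.9, 0.0, 121.9]
ft_force: [0.3, 0.9, 0.8]
opening: 0.0449
```

Run:
```python
from h import *
st=env.read_state(); print(st['position'],st['tool_rot'])
p,d=cap('scene','scene27');cv2.imwrite('pics/s27.png',cv2.resize(p[130:230,130:260,::-1],None,fx=5,fy=5,interpolation=cv2.INTER_CUBIC))
```

```text
[0.46146029 0.29382356 0.16692203] [-1.79939471e+02  1.52797910e-03  1.21856669e+02]
```

View pics/s27.png

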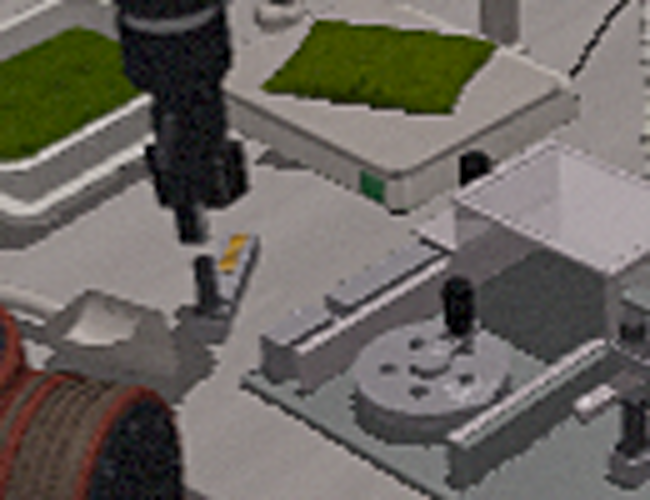

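Call:
move_arm --deltas '[{"x": 0,"y": 0.8,"z": -32,"twist": 0,"fingers": 45},{"x": 0,"y": 0,"z": -31,"twist": 0,"fingers": 45},{"x": 0,"y": 0,"z": 0,"twist": 0,"fingers": 45},{"x": 0,"y": 0,"z": 0,"twist": 0,"fingers": 5},{"x": 0,"y": 0,"z": 0,"twist": 0,"fingers": 5},{"x": 0,"y": 0,"z": 0,"twist": 0,"fingers": 5},{"x": 0,"y": 0,"z": 0,"twist": 0,"fingers": 5},{"x": 0,"y": 0,"z": 0,"twist": 0,"fingers": 5}]'

```text
clock: 32.85
position: [0.4623, 0.2958, 0.1061]
tool_rot: [179.8, 0.0, 121.9]
ft_force: [-0.5, -1.3, 5.6]
opening: 0.0131
```

Call:
move_arm --deltas '[{"x": 0,"y": 0,"z": 25,"twist": 0,"fingers": 5},{"x": 0,"y": 0,"z": 35,"twist": 0,"fingers": 5},{"x": -10,"y": 0,"z": 35,"twist": 0,"fingers": 5},{"x": -14,"y": -30,"z": 0,"twist": -0.09,"fingers": 5},{"x": -14,"y": -38,"z": 0,"twist": -0.09,"fingers": 5},{"x": -14,"y": -38,"z": 0,"twist": -0.09,"fingers": 5},{"x": -14,"y": -38,"z": 0,"twist": -0.09,"fingers": 5},{"x": 0,"y": -38,"z": 0,"twist": -0.09,"fingers": 5}]'

```text
clock: 33.65
position: [0.3933, 0.1122, 0.2]
tool_rot: [179.9, -0.0, 96.0]
ft_force: [1.8, -0.4, -2.5]
opening: 0.0129
```

Call:
move_arm --deltas '[{"x": 0,"y": -38,"z": 0,"twist": -0.09,"fingers": 5},{"x": 0,"y": -38,"z": 0,"twist": -0.09,"fingers": 5},{"x": 0,"y": -38,"z": 0,"twist": 0,"fingers": 5},{"x": -3,"y": -12,"z": 0,"twist": 0,"fingers": 5},{"x": 0,"y": 0,"z": -30,"twist": 0,"fingers": 5},{"x": 0,"y": 0,"z": -25,"twist": 0,"fingers": 5},{"x": 0,"y": 0,"z": 0,"twist": 0,"fingers": 5},{"x": 0,"y": 0,"z": 0,"twist": 0,"fingers": 5}]'

```text
clock: 34.45
position: [0.3922, -0.0127, 0.1448]
tool_rot: [180.0, 0.0, 85.8]
ft_force: [-0.2, -0.1, -2.2]
opening: 0.0132
```

Call:
move_arm --deltas '[{"x": 0,"y": 0.3,"z": -12,"twist": 0,"fingers": 5},{"x": 0,"y": 0,"z": -10,"twist": 0,"fingers": 5},{"x": 0,"y": 0,"z": -7,"twist": 0,"fingers": 5},{"x": 0,"y": 0,"z": 0,"twist": 0,"fingers": 5},{"x": 0,"y": 0,"z": 0,"twist": 0,"fingers": 5}]'

```text
clock: 34.95
position: [0.3924, -0.0124, 0.1155]
tool_rot: [179.9, 0.0, 85.8]
ft_force: [-0.9, 0.4, -1.6]
opening: 0.0131
```

```bash
python3 lk.py 28 -120 32
```

```text
tcp press [[ -87.  -120.3  115.5]] [1.7995e+02 1.0000e-02 8.5830e+01] [-0.9  0.4 -1.6] 0.013067365795411963
brass n 31 mean [ -12.4 -117.8   32. ] depthz 30.5 rect [ -13.4 -117.9] [11.9 49.5] 89.9
dir 0.0
```

View pics/s28.png

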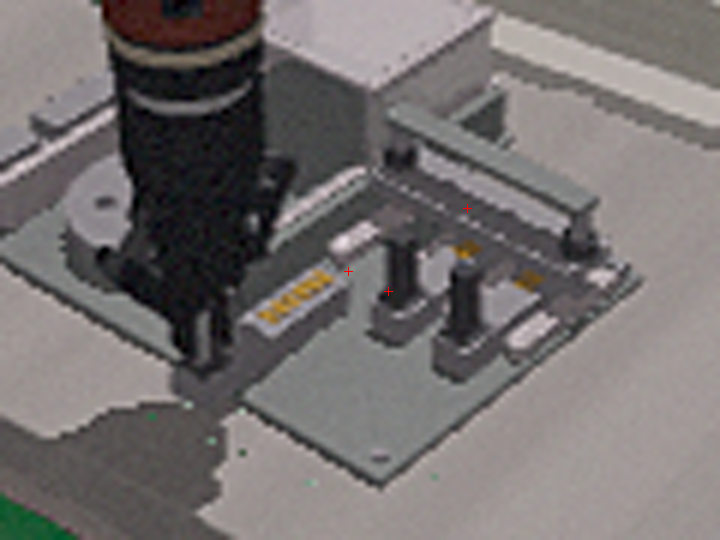

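Call:
move_arm --deltas '[{"x": 0,"y": -1.7,"z": 0,"twist": 0,"fingers": 5},{"x": 10,"y": -0.7,"z": 0,"twist": 0,"fingers": 5},{"x": 10,"y": -0.8,"z": 0,"twist": 0,"fingers": 5},{"x": 8,"y": -0.6,"z": 0,"twist": 0,"fingers": 5},{"x": 8,"y": -0.6,"z": 0,"twist": 0,"fingers": 5},{"x": 8,"y": -0.6,"z": 0,"twist": 0,"fingers": 5},{"x": 8,"y": -0.6,"z": 0,"twist": 0,"fingers": 5},{"x": 0,"y": 0,"z": 0,"twist": 0,"fingers": 5}]'

```text
clock: 35.85
position: [0.4452, -0.0182, 0.1148]
tool_rot: [179.9, 0.0, 85.8]
ft_force: [0.4, -0.1, -2.6]
opening: 0.0131
```

Call:
move_arm --deltas '[{"x": 8,"y": -0.6,"z": 0,"twist": 0,"fingers": 5},{"x": 8,"y": -0.6,"z": 0,"twist": 0,"fingers": 5},{"x": 8,"y": -0.6,"z": 0,"twist": 0,"fingers": 5},{"x": 8,"y": -0.6,"z": 0,"twist": 0,"fingers": 5},{"x": 8,"y": -0.6,"z": 0,"twist": 0,"fingers": 5},{"x": 8,"y": -0.6,"z": 0,"twist": 0,"fingers": 5},{"x": 6,"y": -0.4,"z": 0,"twist": 0,"fingers": 5},{"x": 0,"y": 0,"z": 0,"twist": 0,"fingers": 5}]'

```text
clock: 36.65
position: [0.4989, -0.0221, 0.1148]
tool_rot: [180.0, 0.0, 85.8]
ft_force: [0.5, 0.6, -2.2]
opening: 0.0129
```

Call:
move_arm --deltas '[{"x": 2,"y": -0.1,"z": -1.2,"twist": 0,"fingers": 5},{"x": 2,"y": -0.1,"z": 0,"twist": 0,"fingers": 5},{"x": 2,"y": -0.1,"z": 0,"twist": 0,"fingers": 5},{"x": 2,"y": -0.1,"z": 0,"twist": 0,"fingers": 5},{"x": 1,"y": -0.1,"z": 0,"twist": 0,"fingers": 5},{"x": 0,"y": 0,"z": 0,"twist": 0,"fingers": 5},{"x": 0,"y": 0,"z": 0,"twist": 0,"fingers": 5}]'

```text
clock: 37.35
position: [0.5035, -0.0221, 0.114]
tool_rot: [-179.7, 0.0, 85.8]
ft_force: [-17.0, 0.1, 24.1]
opening: 0.0135
```

Call:
move_arm --deltas '[{"x": 0,"y": 0,"z": 1.3,"twist": 0,"fingers": 5},{"x": 1,"y": -0.1,"z": 0,"twist": 0,"fingers": 5},{"x": 1,"y": -0.1,"z": 0,"twist": 0,"fingers": 5},{"x": 0,"y": 0,"z": 0,"twist": 0,"fingers": 5},{"x": 0,"y": 0,"z": 0,"twist": 0,"fingers": 5}]'

```text
clock: 37.85
position: [0.5071, -0.0224, 0.1142]
tool_rot: [-179.8, -0.0, 85.8]
ft_force: [-7.8, 0.6, 3.2]
opening: 0.0131
```

```bash
python3 lk.py 29 -120 30
```

```text
tcp press [[  28.1 -121.8  114.2]] [-1.7978e+02 -2.0000e-02  8.5820e+01] [-7.8  0.6  3.2] 0.013094615703186064
```

View pics/s29.png

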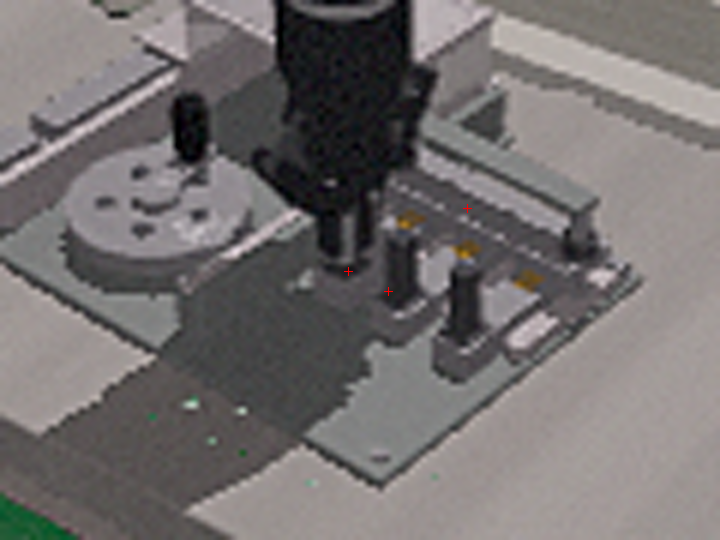

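Call:
move_arm --deltas '[{"x": 1,"y": -0.1,"z": 0.2,"twist": 0,"fingers": 5},{"x": 1,"y": -0.1,"z": 0,"twist": 0,"fingers": 5},{"x": 0,"y": 0,"z": 0,"twist": 0,"fingers": 5},{"x": 0,"y": 0,"z": 0,"twist": 0,"fingers": 5}]'

```text
clock: 38.35
position: [0.5073, -0.0223, 0.1142]
tool_rot: [-179.6, -0.0, 85.8]
ft_force: [-13.9, 1.2, 8.4]
opening: 0.0132
```

Call:
move_arm --deltas '[{"x": -1,"y": 0,"z": 0.3,"twist": 0,"fingers": 5},{"x": 0,"y": 0,"z": 0,"twist": 0,"fingers": 40},{"x": 0,"y": 0,"z": 0,"twist": 0,"fingers": 45},{"x": 0,"y": 0,"z": 0,"twist": 0,"fingers": 45},{"x": 0,"y": 0,"z": 40,"twist": 0,"fingers": 45},{"x": 0,"y": 0,"z": 50,"twist": 0,"fingers": 45},{"x": 0,"y": 40,"z": 30,"twist": 0,"fingers": 60},{"x": 0,"y": 50,"z": 0,"twist": 0,"fingers": 60}]'

```text
clock: 39.15
position: [0.513, 0.0667, 0.2401]
tool_rot: [179.5, -0.0, 85.6]
ft_force: [0.7, -0.0, -0.1]
opening: 0.0601
```

Call:
move_arm --deltas '[{"x": 0,"y": 50,"z": 0,"twist": 0,"fingers": 60},{"x": 15,"y": 45,"z": 0,"twist": 0,"fingers": 60},{"x": 30,"y": 30,"z": 0,"twist": 0,"fingers": 60},{"x": 30,"y": 0,"z": 0,"twist": 0,"fingers": 60},{"x": 30,"y": 0,"z": 0,"twist": 0,"fingers": 60},{"x": 30,"y": 0,"z": 0,"twist": 0,"fingers": 60},{"x": 0,"y": 0,"z": 0,"twist": 0,"fingers": 60},{"x": 0,"y": 0,"z": 0,"twist": 0,"fingers": 60}]'

```text
clock: 39.95
position: [0.645, 0.192, 0.2347]
tool_rot: [-180.0, 0.0, 85.8]
ft_force: [-0.3, 0.1, -0.1]
opening: 0.06
```

```bash
python3 lk.py 30 -164 30
python3 - <<'E'
from h import *
print(env.read_state()['position'],plat('scene30'))
s=np.load('/tmp/scene30.npz'); p=s['p'].astype(int); m=((p[...,0]-p[...,2]>45)&(p[...,0]>100)).astype(np.uint8); m[:, :250]=0; m[:180]=0; m[230:]=0;m[:,300:]=0
n,l,st,c=cv2.connectedComponentsWithStats(m)
for i in range(1,n):
    if st[i,4]>2: print(st[i],pr(onz('scene',[c[i]],.03)).round(1))
C=cloud('scene',s['d']);Q=pr(C.reshape(-1,3));
for y in(-120,-164,-208):
    k=(abs(Q[:,1]-y)<14)&(abs(Q[:,0]-28)<14)&(Q[:,2]>50)&(Q[:,2]<80); print(y,k.sum(),Q[k].mean(0).round(1))
E
```

```text
tcp press [[150.  102.1 234.7]] [-179.96    0.     85.8 ] [-0.3  0.1 -0.1] 0.05996848737269441
[0.64419469 0.19211988 0.2352972 ] (np.float64(197.23), np.float64(197.19))
[265 211   3   2   3] [[  76.9 -161.3   30. ]]
-120 32 [  26.1 -120.6   63.8]
-164 38 [  25.2 -163.3   63.9]
-208 37 [  24.3 -208.9   62.9]
```

View pics/s30.png

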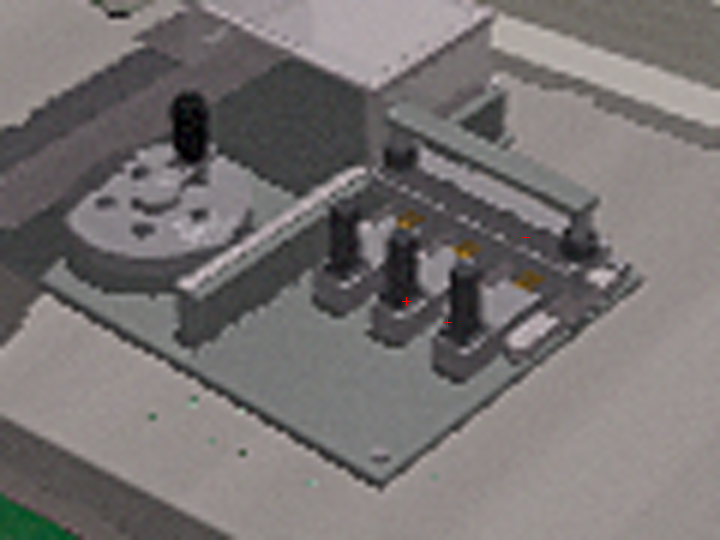

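View pics/t30.png

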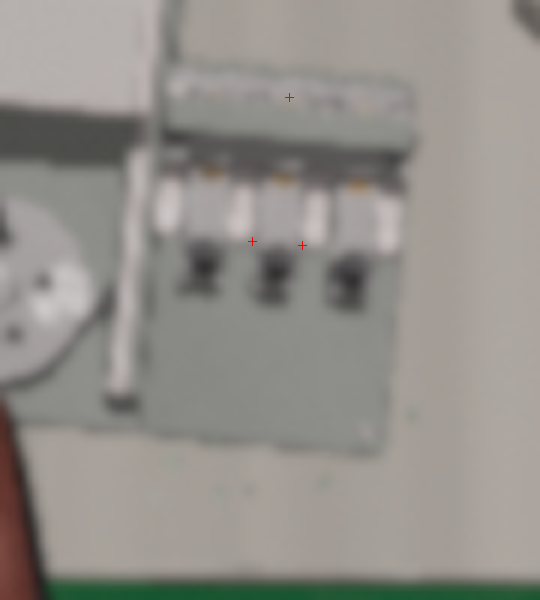

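Call:
move_arm --deltas '[{"x": 6.3,"y": 1.4,"z": -20,"twist": 0,"fingers": 60},{"x": 0,"y": 0,"z": -30,"twist": 0,"fingers": 60},{"x": 0,"y": 0,"z": -30,"twist": 0,"fingers": 60},{"x": 0,"y": 0,"z": -22,"twist": 0,"fingers": 60},{"x": 0,"y": 0,"z": 0,"twist": 0,"fingers": 60},{"x": 0,"y": 0,"z": 0,"twist": 0,"fingers": 15},{"x": 0,"y": 0,"z": 0,"twist": 0,"fingers": 15},{"x": 0,"y": 0,"z": 0,"twist": 0,"fingers": 15}]'

```text
clock: 40.85
position: [0.6509, 0.1939, 0.1358]
tool_rot: [180.0, -0.0, 85.8]
ft_force: [-5.9, -0.5, 6.7]
opening: 0.0249
```

Call:
move_arm --deltas '[{"x": 0,"y": 0,"z": 0,"twist": 0,"fingers": 15},{"x": 0,"y": 0,"z": 0,"twist": 0,"fingers": 15},{"x": 0,"y": 0,"z": 4,"twist": 0,"fingers": 15},{"x": 0,"y": 0,"z": 4,"twist": 0,"fingers": 15},{"x": 0,"y": 0,"z": 4,"twist": 0,"fingers": 15},{"x": 0,"y": 0,"z": 4,"twist": 0,"fingers": 15},{"x": 0,"y": 0,"z": 0,"twist": 0,"fingers": 15}]'

```text
clock: 41.55
position: [0.6509, 0.1937, 0.1495]
tool_rot: [-180.0, -0.0, 85.8]
ft_force: [-2.8, 2.4, -8.5]
opening: 0.0244
```

Call:
move_arm --deltas '[{"x": -6,"y": 0.5,"z": 0,"twist": 0,"fingers": 15},{"x": -12,"y": 0.9,"z": 0,"twist": 0,"fingers": 15},{"x": -12,"y": 0.9,"z": 0,"twist": 0,"fingers": 15},{"x": -12,"y": 1,"z": 0,"twist": 0,"fingers": 15},{"x": -12,"y": 0.9,"z": 0,"twist": 0,"fingers": 15},{"x": -12,"y": 1,"z": 0,"twist": 0,"fingers": 15},{"x": -12,"y": 0.9,"z": 0,"twist": 0,"fingers": 15},{"x": 0,"y": 0,"z": 0,"twist": 0,"fingers": 15}]'

```text
clock: 42.35
position: [0.572, 0.2003, 0.1495]
tool_rot: [-180.0, -0.1, 85.9]
ft_force: [-1.6, 5.1, -7.5]
opening: 0.0246
```

Call:
move_arm --deltas '[{"x": -12,"y": 0.9,"z": 0,"twist": 0,"fingers": 15},{"x": -12,"y": 0.9,"z": 0,"twist": 0,"fingers": 15},{"x": -12,"y": 1,"z": 0,"twist": 0,"fingers": 15},{"x": -12,"y": 0.9,"z": 0,"twist": 0,"fingers": 15},{"x": -12,"y": 1,"z": 0,"twist": 0,"fingers": 15},{"x": -10,"y": 0.8,"z": 0,"twist": 0,"fingers": 15},{"x": 0,"y": 0,"z": 0,"twist": 0,"fingers": 15}]'

```text
clock: 43.05
position: [0.5025, 0.206, 0.1497]
tool_rot: [180.0, -0.1, 85.9]
ft_force: [-1.6, 6.4, -7.6]
opening: 0.0246
```

Call:
move_arm --deltas '[{"x": -3,"y": 0.1,"z": 0,"twist": 0,"fingers": 15},{"x": -3,"y": 0.1,"z": 0,"twist": 0,"fingers": 15},{"x": -2,"y": 0,"z": 0,"twist": 0,"fingers": 15},{"x": -1,"y": 0,"z": 0,"twist": 0,"fingers": 15},{"x": 0,"y": 0,"z": 0,"twist": 0,"fingers": 15}]'

```text
clock: 43.55
position: [0.4957, 0.2064, 0.1502]
tool_rot: [179.8, -0.2, 85.8]
ft_force: [4.2, 7.4, -6.8]
opening: 0.0244
```

At the stop (x 0.4957, as before opening; reaction +x). Lower the pin.

Call:
move_arm --deltas '[{"x": 0.5,"y": -0.5,"z": -4,"twist": 0,"fingers": 15},{"x": 0,"y": 0,"z": -4,"twist": 0,"fingers": 15},{"x": 0,"y": 0,"z": -4,"twist": 0,"fingers": 15},{"x": 0,"y": 0,"z": -4,"twist": 0,"fingers": 15},{"x": 0,"y": 0,"z": 0,"twist": 0,"fingers": 15}]'

```text
clock: 44.05
position: [0.4975, 0.2062, 0.1357]
tool_rot: [179.6, -0.2, 85.8]
ft_force: [1.9, 8.0, 7.5]
opening: 0.0242
```

Call:
move_arm --deltas '[{"x": 0,"y": 0,"z": 0,"twist": 0,"fingers": 60},{"x": 0,"y": 0,"z": 0,"twist": 0,"fingers": 60},{"x": 0,"y": 0,"z": 0,"twist": 0,"fingers": 60},{"x": 0,"y": 0,"z": 45,"twist": 0,"fingers": 60},{"x": 0,"y": 0,"z": 45,"twist": 0,"fingers": 60},{"x": -20,"y": 40,"z": 20,"twist": 0,"fingers": 60},{"x": -20,"y": 45,"z": 0,"twist": 0,"fingers": 60},{"x": 0,"y": 0,"z": 0,"twist": 0,"fingers": 60}]'

```text
clock: 44.85
position: [0.4529, 0.2936, 0.2443]
tool_rot: [179.9, -0.1, 86.1]
ft_force: [0.6, -0.2, -0.1]
opening: 0.0603
```

Run:
```python
from h import *
p,d=cap('scene','scene31'); overlay('scene',p,[(0,105,93)],(170,140,310,250),5.5,'s31'); print(plat('scene31'))
t,d2=cap('top','top31'); overlay('top',t,[(0,105,93)],(170,140,300,250),6,'t31')
for nm,f0,f1,box in(('top','top0','top31',(180,200,200,220)),('scene','scene0','scene31',(186,171,202,190))):
    for f in(f0,f1):
        u0,v0,u1,v1=box; a=np.load(f'/tmp/{f}.npz')['p'][v0:v1,u0:u1].astype(int); v,u=np.where(a.max(2)<70); print(f,len(u),u.mean()+u0,v.mean()+v0)
print(env.read_state()['clock'])
```

```text
(np.float64(197.23), np.float64(197.19))
top0 28 187.64285714285714 208.39285714285714
top31 24 187.875 207.66666666666666
scene0 36 193.77777777777777 180.47222222222223
scene31 33 194.27272727272728 180.1818181818182
44.95
```

View pics/s31.png

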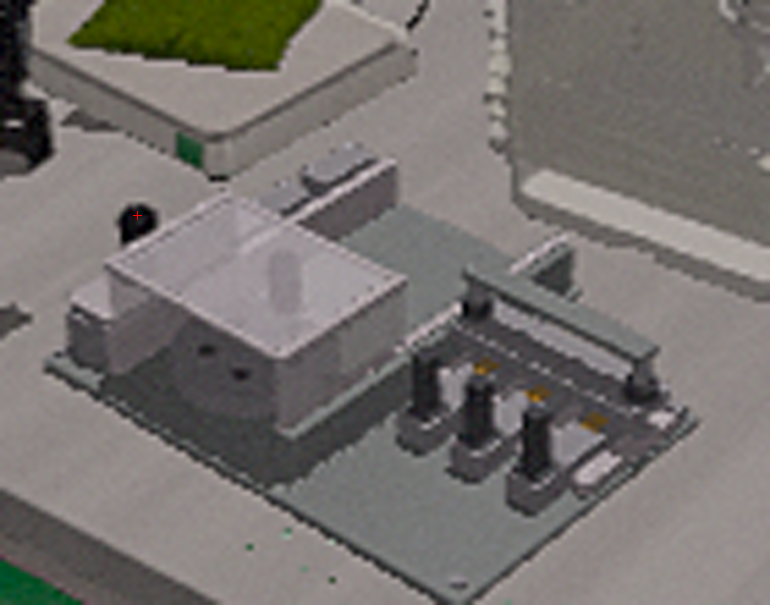

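View pics/t31.png

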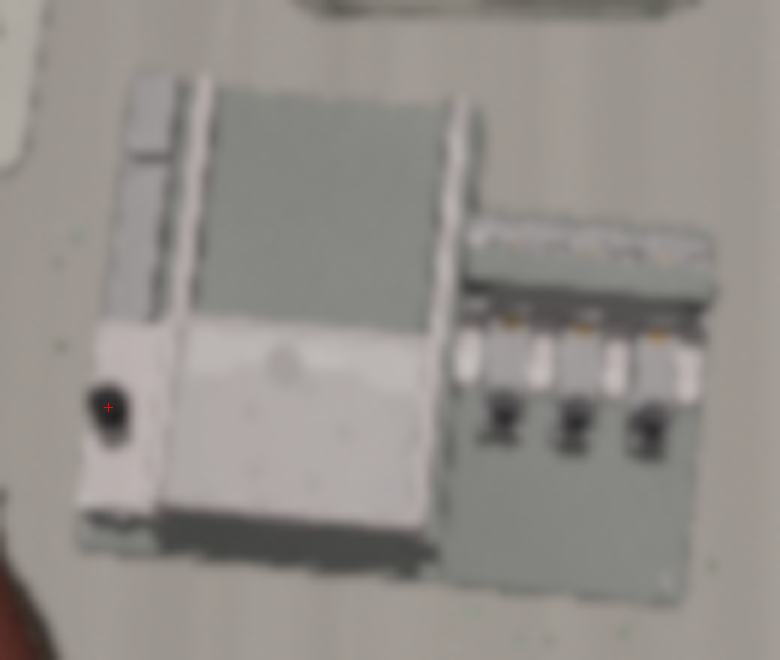

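Run:
```python
from h import *
for n in('scene','top'):
    print(n,proj(n,w([(0,105,93),(0,105,103),(2,105,93)])).round(2))
    for f in('0','31'):
        z=np.load(f'/tmp/{n}{f}.npz'); C=cloud(n,z['d']); Q=pr(C.reshape(-1,3)); k=(np.hypot(Q[:,0],Q[:,1]-105)<16)&(Q[:,2]>70); print(f,k.sum(),Q[k].mean(0).round(1),np.percentile(Q[k][:,2],[75,90,100]).round(1))
a=np.load('/tmp/scene0.npz')['p'].mean(2).astype(np.float32);b=np.load('/tmp/scene31.npz')['p'].mean(2).astype(np.float32)
# guard/flange region shift by phase correlation
for nm,bx,(A,B) in(('hood scene',(186,170,250,220),(a,b)),('flange knob scene',(180,172,200,212),(a,b))):
    u0,v0,u1,v1=bx; print(nm,cv2.phaseCorrelate(A[v0:v1,u0:u1].copy(),B[v0:v1,u0:u1].copy()))
a=np.load('/tmp/top0.npz')['p'].mean(2).astype(np.float32);b=np.load('/tmp/top31.npz')['p'].mean(2).astype(np.float32)
for nm,bx in(('flange',(182,190,200,232)),('hood',(196,190,244,238)),('static lanes',(246,170,290,190))):
    u0,v0,u1,v1=bx; print(nm,cv2.phaseCorrelate(a[v0:v1,u0:u1].copy(),b[v0:v1,u0:u1].copy()))
print(np.c_[a[205:213,187],b[205:213,187]].round())
k=lambda f:np.hstack([cv2.resize(np.load(f'/tmp/{f}{i}.npz')['p'][160:225,170:230,::-1],None,fx=6,fy=6,interpolation=cv2.INTER_NEAREST) for i in('0','31')])
cv2.imwrite('pics/cmp.png',k('scene'))
```

```text
scene [[194.45 178.72]
 [194.19 176.37]
 [194.86 178.47]]
0 39 [ -3.2 105.   87.1] [91.2 93.2 95.6]
31 39 [ -0.7 104.1  87.4] [91.4 93.3 96.8]
top [[187.54 207.44]
 [187.2  206.98]
 [187.6  206.86]]
0 51 [1.000e-01 1.057e+02 8.980e+01] [ 94.2  95.5 101.4]
31 44 [  1.8 105.6  90.7] [93.8 96.  99.7]
hood scene ((0.44218364499124263, -0.03203234390163345), 0.7435406458377838)
flange knob scene ((0.1616267951519461, -0.07728897663956502), 1.0432278862595559)
flange ((0.07357670250441295, 0.36261198038230447), 1.0616257719051692)
hood ((0.08261560377226829, -0.2657149661099183), 0.8475078530609608)
static lanes ((0.4993376001858145, -0.1999243722884927), 0.7864607927534315)
[[ 77.  64.]
 [ 48.  47.]
 [ 42.  44.]
 [ 43.  42.]
 [ 41.  41.]
 [ 42.  53.]
 [ 59.  79.]
 [ 83. 101.]]
```

View pics/cmp.png

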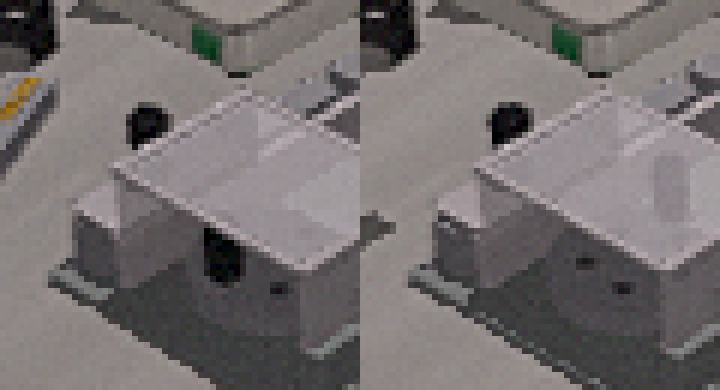

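Call:
move_arm --deltas '[{"x": 22,"y": -44,"z": 0,"twist": 0,"fingers": 60},{"x": 21,"y": -43,"z": -20,"twist": 0,"fingers": 60},{"x": 0,"y": 0,"z": -45,"twist": 0,"fingers": 60},{"x": 0,"y": 0,"z": -44,"twist": 0,"fingers": 60},{"x": 0,"y": 0,"z": 0,"twist": 0,"fingers": 60},{"x": 0,"y": 0,"z": 0,"twist": 0,"fingers": 60}]'

```text
clock: 45.55
position: [0.4969, 0.2034, 0.1353]
tool_rot: [-179.9, 0.1, 85.7]
ft_force: [0.4, 0.4, 0.8]
opening: 0.06
```

Call:
move_arm --deltas '[{"x": 0,"y": 2.5,"z": 0,"twist": 0,"fingers": 15},{"x": 0,"y": 0,"z": 0,"twist": 0,"fingers": 15},{"x": 0,"y": 0,"z": 0,"twist": 0,"fingers": 15},{"x": 0,"y": 0,"z": 0,"twist": 0,"fingers": 15},{"x": 0,"y": 0,"z": 0,"twist": 0,"fingers": 15}]'

```text
clock: 46.05
position: [0.4981, 0.2074, 0.1372]
tool_rot: [179.8, -0.1, 85.9]
ft_force: [-1.4, 0.4, 9.0]
opening: 0.025
```

Call:
move_arm --deltas '[{"x": 0,"y": 0,"z": 4,"twist": 0,"fingers": 15},{"x": 0,"y": 0,"z": 4,"twist": 0,"fingers": 15},{"x": 0,"y": 0,"z": 4,"twist": 0,"fingers": 15},{"x": 0,"y": 0,"z": 3,"twist": 0,"fingers": 15},{"x": -2,"y": 0.1,"z": 0,"twist": 0,"fingers": 15},{"x": -2,"y": 0.1,"z": 0,"twist": 0,"fingers": 15},{"x": 0,"y": 0,"z": 0,"twist": 0,"fingers": 15}]'

```text
clock: 46.75
position: [0.4954, 0.2075, 0.151]
tool_rot: [179.7, -0.1, 85.8]
ft_force: [10.2, 3.1, -7.4]
opening: 0.0247
```

Against the closed stop with 10 N. Lower while keeping the push.

Call:
move_arm --deltas '[{"x": 0,"y": 0,"z": -3,"twist": 0,"fingers": 15},{"x": 0,"y": 0,"z": -3,"twist": 0,"fingers": 15},{"x": 0,"y": 0,"z": -3,"twist": 0,"fingers": 15},{"x": 0,"y": 0,"z": -3,"twist": 0,"fingers": 15},{"x": 0,"y": 0,"z": -2.5,"twist": 0,"fingers": 15},{"x": 0,"y": 0,"z": 0,"twist": 0,"fingers": 15}]'

```text
clock: 47.35
position: [0.4956, 0.2075, 0.1373]
tool_rot: [179.7, -0.1, 85.8]
ft_force: [8.0, 3.7, 2.8]
opening: 0.0247
```

Call:
move_arm --deltas '[{"x": 0,"y": 0,"z": 0,"twist": 0,"fingers": 60},{"x": 0,"y": 0,"z": 0,"twist": 0,"fingers": 60},{"x": 0,"y": 0,"z": 0,"twist": 0,"fingers": 60},{"x": 0,"y": 0,"z": 45,"twist": 0,"fingers": 60},{"x": 0,"y": 0,"z": 45,"twist": 0,"fingers": 60},{"x": -20,"y": 40,"z": 20,"twist": 0,"fingers": 60},{"x": -20,"y": 45,"z": 0,"twist": 0,"fingers": 60},{"x": 0,"y": 0,"z": 0,"twist": 0,"fingers": 60}]'

```text
clock: 48.15
position: [0.4507, 0.2959, 0.2464]
tool_rot: [180.0, -0.1, 86.1]
ft_force: [-0.2, -0.7, -0.9]
opening: 0.06
```

Run:
```python
from h import *
p,d=cap('scene','scene32'); print(plat('scene32'),plat2('scene32')); t,d2=cap('top','top32')
for n in('scene','top'):
    for f in('0','31','32'):
        z=np.load(f'/tmp/{n}{f}.npz'); C=cloud(n,z['d']); Q=pr(C.reshape(-1,3)); k=(np.hypot(Q[:,0],Q[:,1]-105)<16)&(Q[:,2]>70); print(n,f,k.sum(),Q[k].mean(0).round(1),np.percentile(Q[k][:,2],[75,90]).round(1))
a=np.load('/tmp/scene0.npz')['p'].mean(2).astype(np.float32);b=p.mean(2).astype(np.float32)
u0,v0,u1,v1=(186,170,250,220); print(cv2.phaseCorrelate(a[v0:v1,u0:u1].copy(),b[v0:v1,u0:u1].copy()))
cv2.imwrite('pics/cmp2.png',np.hstack([cv2.resize(x[160:225,170:230,::-1],None,fx=6,fy=6,interpolation=cv2.INTER_NEAREST) for x in(np.load('/tmp/scene0.npz')['p'],p)]))
cv2.imwrite('pics/s32.png',cv2.resize(p[120:300,110:410,::-1],None,fx=2.6,fy=2.6,interpolation=cv2.INTER_CUBIC))
```

```text
(np.float64(197.23), np.float64(197.19)) 197.716
scene 0 39 [ -3.2 105.   87.1] [91.2 93.2]
scene 31 39 [ -0.7 104.1  87.4] [91.4 93.3]
scene 32 41 [ -3.  105.   87.2] [91.2 93.2]
top 0 51 [1.000e-01 1.057e+02 8.980e+01] [94.2 95.5]
top 31 44 [  1.8 105.6  90.7] [93.8 96. ]
top 32 48 [  0.3 105.8  90.6] [94.9 97.2]
((0.0687876564540062, -0.033455387653337), 0.749898049235344)
```

View pics/cmp2.png

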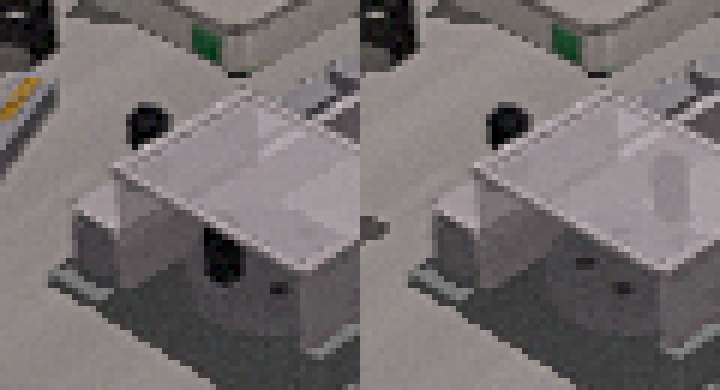

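View pics/s32.png

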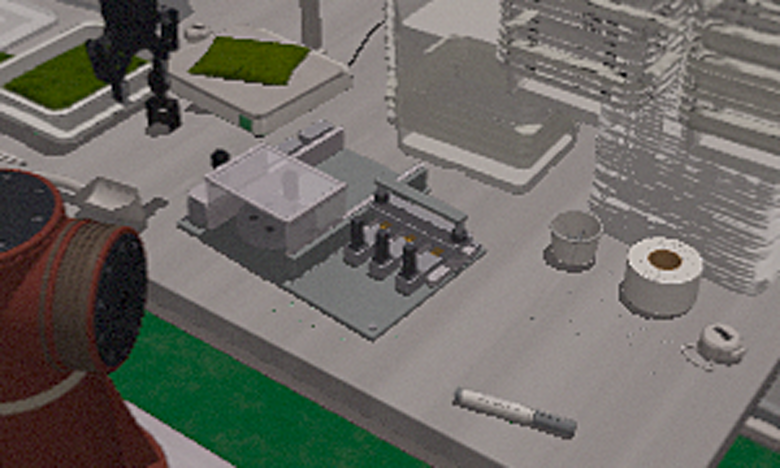

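The guard now matches its original closed picture, the platen reading is still at its peak value, and all three holders are in place. Handing in.

```bash
python3 -c "
from rig import env
print(env.finish_job())"
```

```text
the job is handed in; nothing more can be done
None
```

The press is set up as asked and the job is handed in, at about 48 s on the robot's clock.

- **Guard open:** I pulled the index knob up, slid the guard about 155 mm to its stop and let the pin drop. The gripper came back to its pin-down height.
- **Wheel:** I led the crank slowly past the platen's peak and back, and took the peak as the middle between equal lifts on either side. That put the crank at 11.3° in the press frame (angle from its +x), and I let go at 11.0°. The platen reading was the same after release and in every later picture.
- **Holders:** All three were present. The left one was knocked aside partway through, so I measured it again before gripping it. Each has its own lane and was pushed onto the back stop with about 14–22 N. Their post positions in the last detailed check form one straight row.
- **Guard shut:** After the first closing, the pin looked down but the guard sat about 2 mm short of closed in both camera views. I lifted the pin again, held the guard against its stop and let the pin drop. In the last pictures the guard and knob match their starting pictures to about 0.2 mm.

My assumed press angle was off by about half a degree, which showed as a 1 mm spread in where the holders stopped. I set that down to the measurement, not to a holder short of home. The other things on the table were not touched.

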